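# Clip the filter on the stress viewer's lamp and hold a moss casting in its light

### The job

Check the clear moss casting for stress: squeeze the clip-on filter open, take it off the rim of the plywood box and let it close on the top edge of the lamp's upright plate, so that the dark polarising filter hangs squarely in front of the lens on the side of the light path, and let go of it. Then take the casting out of its wooden stand by its two frosted narrow sides only, with nothing touching its polished windows, and hold it upright and still about half-way between lamp and viewing ring, its window centred on the light path and facing the lens squarely. Finish while still holding it there, free of everything else; leave the other things on the bench alone.

Things in the scene. Friction and masses are not known exactly. Their poses are not given: they have to be found in the camera images.
- viewer: stress viewer, fixed: an aluminium rail 62 x 430 x 18 mm along its y axis, at +y a grey lamp (76 wide, 68 long, top 131 mm above the bench) whose black lens tube ends in an upright aluminium plate, at -y a black viewing ring of 72 mm diameter (its face at y = -104 mm, top at 131 mm). Origin on the bench below the middle of the light path; z up; the light runs along y
- light_mid (a point): the middle of the light path, 95 mm above the bench, 108 mm from the lens and 104 mm from the viewing ring; axes as the viewer's: y along the light towards the lamp, x across it, z up
- lens (a point): centre of the lamp's small glowing lens (12 mm) on the face of the upright plate, 95 mm above the bench; the light leaves towards -y; axes as the viewer's
- flange_top (a point): middle of the top edge of the lamp's upright plate (72 mm wide along x, 4 mm thick along y), 148 mm above the bench, 53 mm above the lens; the clip goes on here. Behind the plate (+y) there are 28 mm to the lamp housing, with only the lens tube, 30 mm lower than this edge; axes as the viewer's
- filter_box: open plywood box 100 (x) x 90 (y) x 94 mm high, fixed to the bench, walls 4 mm; origin at the centre of its underside. The clip is parked on its -y wall near the middle, the filter hanging outside
- clip_levers (a point): grip point of the clip-on filter: between its two levers, 24 mm above the hinge pin, 16 mm below the lever tops, straight above the middle of the edge it sits on. Axes: x along the pin, y across the levers (black fixed lever and filter at -y, orange sprung lever at +y), z up. Levers 38 mm wide, from 6 to 40 mm above the pin
- clip_pin (a point): middle of the clip's hinge pin; axes as clip_levers. The clip's throat, 5 mm below the pin, comes to rest on the edge it is put on; the jaws reach 30 mm below the pin, which stands straight above the middle of the edge when seated
- filter_glass (a point): centre of the clip's dark square polarising filter (frame 52 x 52 x 4 mm), 58 mm below the hinge pin and 5.5 mm to -y of it; axes as clip_levers. Seated on the plate it is level with the lens, 3.5 mm in front
- clip_jaw (a joint): opening of the clip's sprung jaw, rad: 0 shut on nothing, about 0.15 closed on a 4 mm wall or plate, 0.45 levers fully squeezed together (jaw tips then about 11 mm apart). Springs shut when let go
- stand: wooden stand 74 (x) x 60 (y) x 22 mm high, fixed to the bench, with a pocket 10 mm deep in the middle, 1 mm wider all round than the casting; origin at the centre of its underside
- cast_mid (a point): centre of the clear resin casting with a green moss sprig inside, 34 (x) x 16 (y) x 80 mm high, about 60 g, standing upright in the stand with its foot 12 mm above the bench. The two narrow sides facing its +x and -x are frosted: grip there (34 mm apart, 16 mm wide). The wide sides facing +y and -y carry the polished windows
- window_mid (a point): the middle of the casting's windows, 4 mm below its centre; axes as cast_mid, y = through the windows
- cast_windows: the two polished windows of the casting, 25 mm wide and 44 mm high, on its wide sides, 14 to 58 mm above its foot; origin at the middle of the casting's foot, axes as cast_mid. Nothing may touch them
- cast: the casting as a whole; origin at the middle of its foot, axes as cast_mid
- clip_filter: the clip with its filter, about 60 g; origin on the hinge pin, axes as clip_levers. Outside faces of the levers when parked: black one upright at y = -11.5 mm, orange one leaning out to y = +23 mm at the top; squeezed fully, both upright, 23 mm across. Squeezing takes 5 to 15 N and stops dead at the end of travel, so that the clip can then be carried between the fingers
- clock_motor: black clock motor, 56 x 56 x 33 mm, stands by; origin at the centre of its underside
- tub: purple screw tub, 67 mm wide, 50 mm high, stands by; origin at the centre of its underside
- dropper: white dropper bottle with a green cap, 37 mm wide, 120 mm high, stands by; origin at the centre of its underside
- moss_bun: cushion of bun moss, 56 mm wide, 32 mm high, stands by; origin at the centre of its underside

How it is judged (in metres and radians):
On the way, in this order (a step that is already met when the one before it is completed fails the run):
1. the clip is lifted off the box with its jaw squeezed open (value of joint clip_jaw above 0.3 rad and distance of clip_pin from where it was at the start of the episode above 0.03 m and contact force between clip_filter and filter_box below 0.05 N and contact force between the fingers and clip_filter above 1 N), for 0.2 s.
2. the clip has closed on the lamp's plate with the filter in front of the lens, and is let go (x of filter_glass in the frame of lens between -0.01 and 0.01 m and y of filter_glass in the frame of lens between -0.012 and 0.002 m and z of filter_glass in the frame of lens between -0.008 and 0.008 m and value of joint clip_jaw between 0.08 and 0.25 rad and angle between filter_glass's own z axis and vertical below 0.12 rad and contact force between clip_filter and viewer above 1 N and contact force between the fingers and clip_filter below 0.05 N), for 0.3 s.
3. the casting is lifted clear of its stand in the fingers (distance of cast_mid from where it was at the start of the episode above 0.03 m and contact force between cast and stand below 0.05 N and contact force between the fingers and cast above 1 N), for 0.2 s.
At the end, for the whole second after the job is handed in: Filter clipped on the plate, let go, centred on the lens to 10 mm sideways, 8 mm in height, upright to 0.12 rad. Casting held still in the fingers, touching nothing else, window on the light path to 7 mm sideways, 10 mm in height, 35 mm along it; square and upright to 0.15 rad (all of step 2 and x of window_mid in the frame of light_mid between -0.007 and 0.007 m and y of window_mid in the frame of light_mid between -0.035 and 0.035 m and z of window_mid in the frame of light_mid between -0.01 and 0.01 m and angle between the y axis of window_mid and the y axis of light_mid, either way round below 0.15 rad and angle between window_mid's own z axis and vertical below 0.15 rad and contact force between the fingers and cast above 1 N and contact force between cast and viewer below 0.05 N and contact force between cast and clip_filter below 0.05 N and linear speed of cast below 0.02 m/s); the arm keeps its last pose, push and grip.
It fails at once if something touches the casting's polished windows (contact force between cast_windows and anything else above 0.5 N).
It fails at once if the clock motor standing by is moved (distance of clock_motor from where it was at the start of the episode above 0.02 m).
It fails at once if the tub standing by is moved (distance of tub from where it was at the start of the episode above 0.02 m).
It fails at once if the dropper standing by is moved (distance of dropper from where it was at the start of the episode above 0.02 m).
It fails at once if the moss bun standing by is moved (distance of moss_bun from where it was at the start of the episode above 0.02 m).
It also fails if it takes over 61 s, if anything falls off the work surface, if the arm or the gripper's body presses on something with over 40 N, if the wrist force passes 120 N, or if a joint passes its speed limit or range.

### The arm

A 6-joint arm with a two-finger parallel gripper is mounted at the origin on the work surface; the furniture and walls round the work are solid. World frame = base frame: x ahead of the robot, y to its left, z up, the work surface at z = 0. Lengths are in m, angles in degrees, forces in N, time in s.
With the tool pointing down it reaches from about 0.275 to 0.825 m from the base axis. Payload 4.9 kg.
Tool frame: the origin (TCP) lies on the mounting face of the last link; the fingertips stand 173 mm ahead of it and the grasp point (between the pads) lies 155 mm ahead of it; z points along the fingers, x is the direction in which the jaws open and shut, and the axes are right-handed (so a half turn about z gives the same grasp; the last joint's range is limited). The gripper opens to 85 mm and grips with 20 to 120 N. Pads are 22 mm wide; open, the fingers measure 114 mm over their backs; the gripper's body (76 mm by 85 mm) begins 54 mm behind the grasp point. The pads swing forward as they close: fully open they stand 13 mm farther back than shut.
Start: joints at [63.644, 18.69, -11.035, 60.275, 0, 82.311], TCP at [0.176, 0.521, 0.405] pointing down, gripper open.
Joint ranges: [-152.03, 152.03], [-55.5, 102.48], [-74.3, 77.21], [-110.64, 120.58], [-84.22, 78.4], [-180, 180]. Speed limits (degrees/s): [147.25, 147.25, 180, 180, 180, 180].

### API

Orientations are given as a 3x3 rotation matrix whose columns are the frame's x, y, z axes.
In Python, from plant import * gives the robot as it stands.
- The arm moves only by the tool step_arm, never from a script. Its argument "steps" is a list of rows, each a list of 7 numbers: the shift along the tool's x, y, z in m, then the turn, a rotation vector about the tool's x, y, z in degrees, then the finger opening in m, from 0 to 0.0854. A call has 1 to 8 rows; each row shifts and turns the commanded pose from where the row before left it, along the tool's axes as they then stand; what a row does not reach is not made up. A row lasts 1/12 s, in which the tool goes at most 41.7 mm and 7.16 degrees, less where a joint would pass 70% of its speed; a pose out of reach is approached as far as the arm can. A call with a gripper value outside its range is refused whole. The fingers move at their own pace and stop on an object; the grip force is fixed at half the most. Time passes only in rows, so rows that do not move let the fingers close. It gives the time, the measured TCP pose, the force and the opening at its end, in the units of the state.
- state(): the state, without advancing time (a new reading comes with each control period).
- camera(name): name is "scene" or "side" or "wrist"; returns the picture (420x560x3 uint8, blue, green, red); there is no depth.
- camera_params(name): a dict with "fov_y" (degrees; the focal length in pixels is half the picture's height over the tangent of half this angle, whatever the lens; pixels are square), "cx", "cy" (the principal point, pixels), "k1" (the pictures are not rectified: a ray, as slopes to the right and down, at radius r is drawn at 1 + k1 r^2 times it, then the intrinsics apply), "world_from_camera" (4x4, takes a point from camera to world coordinates). Camera axes: x right, y down, z forward; pixel columns grow to the right and rows downward; lengths in m; the calibration is good to about 2 mm. A picture is of the moment at which its call begins: read the wrist's pose just before it. camera_params takes no time and is no camera call; for the wrist camera it gives the pose at the moment of the call.
- finish_job(): hands the job in, once; it reports no verdict.
The state is a dict: "t": time; "q": joint angles; "qd": joint speeds; "tau": joint torques, N m; "tcp_pos": TCP position; "tcp_rot": TCP orientation; "wrist_force": force on the tool from outside, world axes, zero at the start; "wrist_torque": the same for the moment, N m; "grip_width": opening from 0.0 (shut) to 1.0 (fully open).
Only numpy, scipy, OpenCV 4.12 (cv2) and the standard library are available. Lean on these libraries where they do the work, as an engineer would, in place of code of your own. Each camera call takes 0.05 s, during which the arm holds its last target.

## Working session

There is one attempt and no reset: what is moved stays moved. The work goes in short steps, Python scripts to look and compute and a tool call to move; the robot and the scene stay as the last step left them, time stands still between calls to the robot, and variables do not carry over. Pictures are saved under pics/ and viewed, and the job is handed in when it is done.

Besides the shell and the picture viewer there is one more tool, called as name(argument=value, ...) on one line, values as JSON. step_arm: Moves the arm, as the interface text tells. Its arguments: {"type":"object","properties":{"steps":{"type":"array"}},"required":["steps"]}

```bash
ls; mkdir -p pics
python3 - <<'E'
from plant import *
import cv2
s=state();print(s)
for n in ["scene","side","wrist"]:
    p=camera_params(n);print(n,p)
    cv2.imwrite(f"pics/{n}0.png",camera(n))
E
```

```text
pics
{'t': 0.0, 'q': array([ 6.36436595e+01,  1.87345733e+01, -1.10929662e+01,  6.02757140e+01,
        1.75504225e-04,  8.23113701e+01]), 'qd': array([ 0.09853919,  0.00672469, -0.00503799, -0.09759809,  0.08468953,
        0.03218294]), 'tau': array([-4.26336214e-05, -4.43398762e+01,  2.62437147e+01,  1.53033121e-02,
       -1.47409819e-04, -5.47965897e-06]), 'tcp_pos': array([0.17589711, 0.52080584, 0.40387246]), 'tcp_rot': array([[ 3.20078418e-01,  9.47390712e-01, -8.02797290e-04],
       [ 9.47389370e-01, -3.20079332e-01, -1.61342398e-03],
       [-1.78550172e-03, -2.44139422e-04, -9.99998376e-01]]), 'wrist_force': array([-0.01634555,  0.11209856, -0.09203497]), 'wrist_torque': array([-0.02022036, -0.02707841,  0.05412444]), 'grip_width': 0.9977368322575223}
scene {'fov_y': 52.085806491205894, 'cx': 278.77101834133794, 'cy': 207.2520150024861, 'k1': -0.0025155641072538057, 'world_from_camera': array([[ 0.49201761, -0.37996167,  0.78329292, -0.39925215],
       [-0.87057947, -0.21145986,  0.44427031, -0.56148111],
       [-0.00317068, -0.90050755, -0.43482881,  0.60810474],
       [ 0.        ,  0.        ,  0.        ,  1.        ]])}
side {'fov_y': 50.65735448098101, 'cx': 282.24442541446905, 'cy': 204.30289478220786, 'k1': -0.10423140968460247, 'world_from_camera': array([[-0.92231126, -0.14289649,  0.35905785,  0.03184898],
       [-0.38555233,  0.40346825, -0.82979682,  1.00946887],
       [-0.02629339, -0.90376654, -0.42721739,  0.64397055],
       [ 0.        ,  0.        ,  0.        ,  1.        ]])}
wrist {'fov_y': 65.4628114096897, 'cx': 278.0016051689113, 'cy': 204.9324652722559, 'k1': -0.07850063452420357, 'world_from_camera': array([[ 0.32008024,  0.91334064,  0.25170917,  0.11248745],
       [ 0.94738778, -0.30794677, -0.08732226,  0.54301117],
       [-0.00224194,  0.26641632, -0.96385544,  0.37273906],
       [ 0.        ,  0.        ,  0.        ,  1.        ]])}
```

View pics/scene0.png

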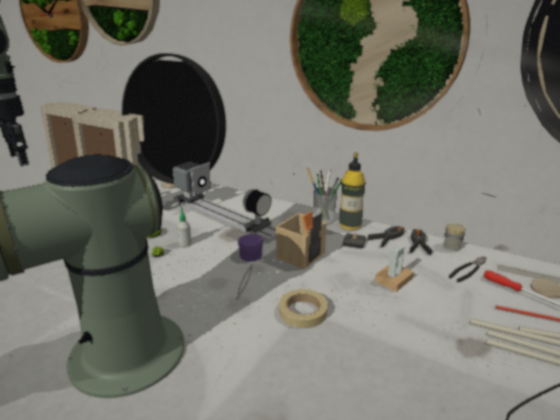

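View pics/side0.png

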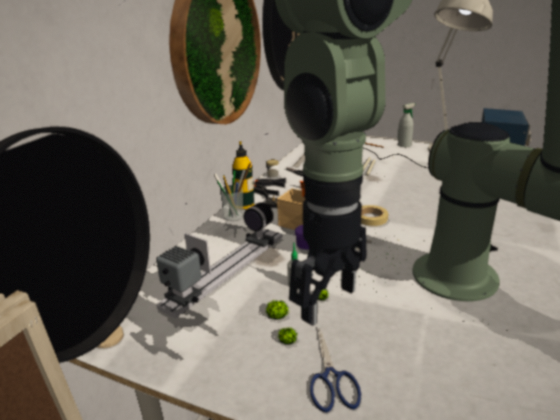

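View pics/wrist0.png

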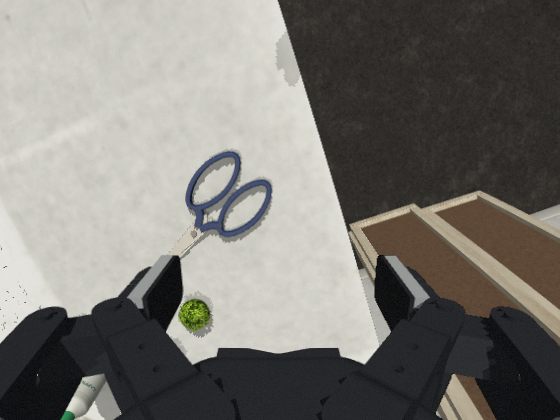

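The scene view shows the lamp at about (195,182), the ring at (258,203), the box with clip at (300,240) and the stand with casting at (395,275). In the side view the lamp is at (180,268), the ring at (258,217) and the box at (293,210). The wrist view shows only bench. I'll enlarge the first two.

```bash
cat > h.py <<'E'
import numpy as np, cv2
from plant import *
def ray(n,uv,p=None):
    p=p or camera_params(n); f=210/np.tan(np.radians(p["fov_y"]/2))
    d=np.array([(uv[0]-p["cx"])/f,(uv[1]-p["cy"])/f]); s=d.copy()
    for _ in range(20): s=d/(1+p["k1"]*(s@s))
    T=p["world_from_camera"]; v=T[:3,:3]@np.array([s[0],s[1],1.])
    return T[:3,3],v/np.linalg.norm(v)
def onz(n,uv,z,p=None):
    o,v=ray(n,uv,p); return o+v*(z-o[2])/v[2]
def tri(*obs):
    A=np.zeros((3,3));b=np.zeros(3);R=[ray(*o) for o in obs]
    for o,v in R:
        P=np.eye(3)-np.outer(v,v);A+=P;b+=P@o
    x=np.linalg.solve(A,b); return x,[np.linalg.norm((np.eye(3)-np.outer(v,v))@(x-o)) for o,v in R]
def proj(n,X,p=None):
    p=p or camera_params(n); f=210/np.tan(np.radians(p["fov_y"]/2))
    T=p["world_from_camera"]; c=T[:3,:3].T@(np.asarray(X)-T[:3,3]); s=c[:2]/c[2]; s=s*(1+p["k1"]*(s@s))
    return s[0]*f+p["cx"],s[1]*f+p["cy"]
def crop(im,x0,y0,x1,y1,k,fn):
    c=cv2.resize(im[y0:y1,x0:x1],None,fx=k,fy=k,interpolation=cv2.INTER_CUBIC); cv2.imwrite(fn,c)
E
python3 - <<'E'
from h import *
a=cv2.imread("pics/scene0.png");b=cv2.imread("pics/side0.png")
crop(a,150,145,350,285,4,"pics/s_a.png")
crop(a,340,220,440,310,6,"pics/s_b.png")
crop(b,130,160,330,310,4,"pics/s_c.png")
E
```

```text
(no output)
```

View pics/s_a.png

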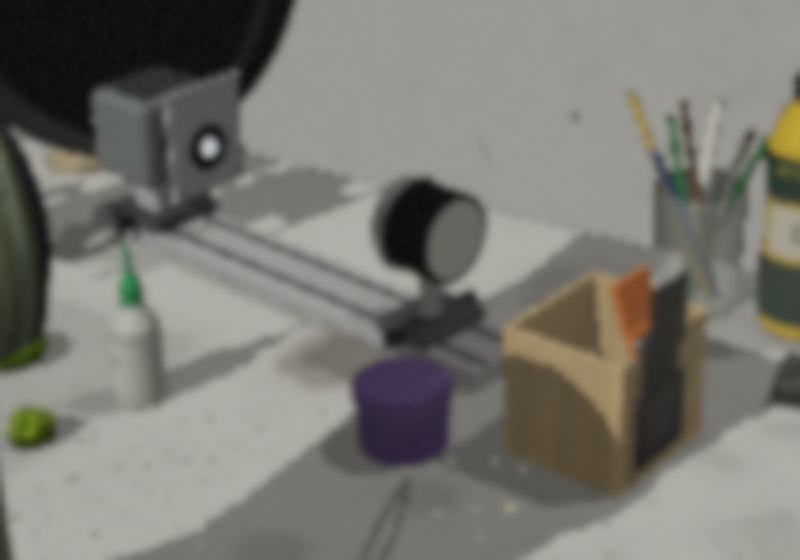

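View pics/s_b.png

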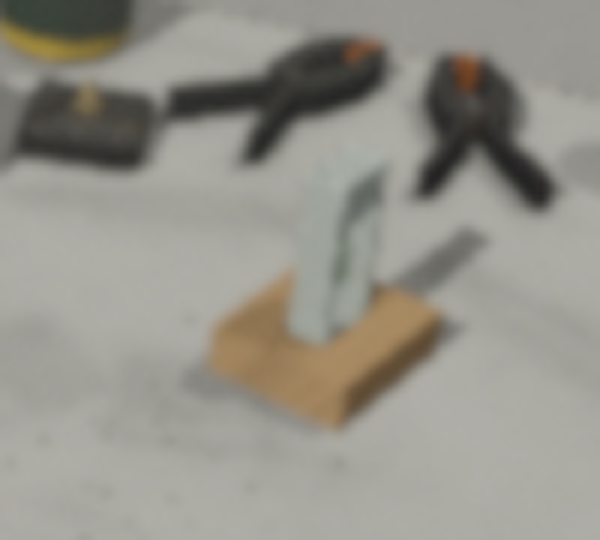

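View pics/s_c.png

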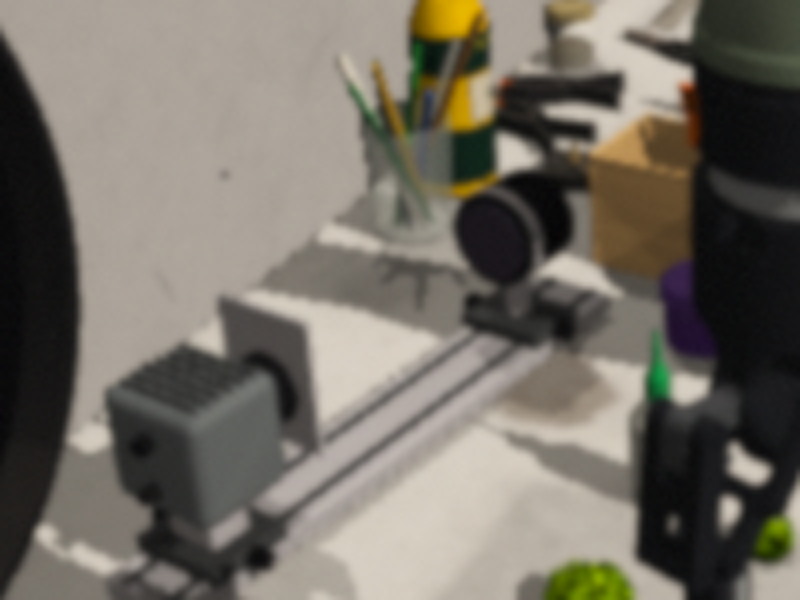

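Run:
```python
from h import *
np.set_printoptions(precision=4,suppress=True)
a=lambda x,y:(150+x/4-.4,145+y/4-.4)
b=lambda x,y:(340+x/6-.4,220+y/6-.4)
c=lambda x,y:(130+x/4-.4,160+y/4-.4)
S="scene";D="side"
print("lens",onz(S,a(209,147),.095))
print("ring face c",onz(S,a(457,238),.095))
print("flange top corners scene",onz(S,a(162,100),.148),onz(S,a(239,69),.148))
print("flange top corners side",onz(D,c(221,298),.148),onz(D,c(308,330),.148))
for q in [(505,325),(598,272),(632,358),(702,308)]: print("box top",onz(S,a(*q),.094))
print("box side",onz(D,c(588,155),.094),onz(D,c(648,117),.094))
print("orange top",onz(S,a(630,275),.13))
print("blk top",onz(S,a(672,278),.13), onz(S,a(672,278),.134))
for q in [(212,340),(338,403),(441,313),(292,270)]: print("stand top",onz(S,b(*q),.022))
for q in [(308,163),(335,178),(385,162)]: print("cast top",onz(S,b(*q),.092))
print("tub",onz(S,a(403,375),.05),"dropper",onz(S,a(138,400),0.0),"motor",onz(S,b(90,100),.033))
```

```text
lens [0.5705 0.2661 0.095 ]
ring face c [0.5224 0.0091 0.095 ]
flange top corners scene [0.5268 0.2706 0.148 ] [0.61   0.2623 0.148 ]
flange top corners side [0.6003 0.2719 0.148 ] [0.5325 0.286  0.148 ]
box top [ 0.4292 -0.0829  0.094 ]
box top [ 0.5246 -0.1001  0.094 ]
box top [ 0.4301 -0.1715  0.094 ]
box top [ 0.5109 -0.1821  0.094 ]
box side [ 0.5261 -0.0915  0.094 ] [ 0.5101 -0.1729  0.094 ]
orange top [ 0.4659 -0.1516  0.13  ]
blk top [ 0.4748 -0.1762  0.13  ] [ 0.4675 -0.1794  0.134 ]
stand top [ 0.4416 -0.3438  0.022 ]
stand top [ 0.425  -0.3983  0.022 ]
stand top [ 0.504  -0.4175  0.022 ]
stand top [ 0.5054 -0.3567  0.022 ]
cast top [ 0.4735 -0.3648  0.092 ]
cast top [ 0.4676 -0.377   0.092 ]
cast top [ 0.4887 -0.3906  0.092 ]
tub [ 0.4084 -0.0182  0.05  ] dropper [0.3625 0.1716 0.    ] motor [ 0.5795 -0.2412  0.033 ]
```

step_arm(steps=[[-0.0247, 0.0191, 0, 0, 0, 0, 0.085], [-0.0247, 0.0191, 0, 0, 0, 0, 0.085], [-0.0247, 0.0191, 0, 0, 0, 0, 0.085], [-0.0247, 0.0191, 0, 0, 0, 0, 0.085], [-0.0247, 0.0191, 0, 0, 0, 0, 0.085], [-0.0247, 0.0191, 0, 0, 0, 0, 0.085], [-0.0247, 0.0191, 0, 0, 0, 0, 0.085], [-0.0247, 0.0191, 0, 0, 0, 0, 0.085]])

```text
t: 0.82
tcp_pos: [0.2575, 0.2835, 0.4045]
tcp_rot: [[0.32, 0.948, -0.0], [0.948, -0.32, -0.0], [-0.0, 0.0, -1.0]]
wrist_force: [1.2, 0.2, -0.2]
grip_width: 0.997
```

step_arm(steps=[[-0.0247, 0.0191, 0, 0, 0, 0, 0.085], [-0.0247, 0.0191, 0, 0, 0, 0, 0.085], [-0.0247, 0.0191, 0, 0, 0, 0, 0.085], [-0.0247, 0.0191, 0, 0, 0, 0, 0.085], [-0.0247, 0.0191, 0, 0, 0, 0, 0.085], [-0.0247, 0.0191, 0, 0, 0, 0, 0.085], [-0.0247, 0.0191, 0, 0, 0, 0, 0.085], [-0.0247, 0.0191, 0, 0, 0, 0, 0.085]])

```text
t: 1.48
tcp_pos: [0.339, 0.0473, 0.4047]
tcp_rot: [[0.32, 0.947, 0.0], [0.947, -0.32, 0.0], [0.0, 0.0, -1.0]]
wrist_force: [0.3, 0.9, -0.6]
grip_width: 1.0
```

step_arm(steps=[[-0.0247, 0.0191, 0, 0, 0, 0, 0.085], [-0.0247, 0.0191, 0, 0, 0, 0, 0.085], [-0.0247, 0.0191, 0, 0, 0, 0, 0.085], [-0.0247, 0.0191, 0, 0, 0, 0, 0.085], [-0.0247, 0.0191, 0, 0, 0, 0, 0.085], [-0.0247, 0.0191, 0, 0, 0, 0, 0.085], [0, 0, 0, 0, 0, -5, 0.085], [0, 0, 0, 0, 0, -5, 0.085]])

```text
t: 2.15
tcp_pos: [0.4005, -0.13, 0.4043]
tcp_rot: [[0.15, 0.989, -0.0], [0.989, -0.15, 0.0], [0.0, -0.0, -1.0]]
wrist_force: [-0.5, 1.1, 0.1]
grip_width: 0.993
```

Run:
```python
from h import *
import pickle
for n in ["wrist","side","scene"]:
    p=camera_params(n); im=camera(n); cv2.imwrite(f"pics/{n}1.png",im); pickle.dump(p,open(f"pics/{n}1.p","wb"))
b=cv2.imread("pics/side1.png"); crop(b,130,160,330,310,4,"pics/side1c.png")
```

```text
(no output)
```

View pics/wrist1.png

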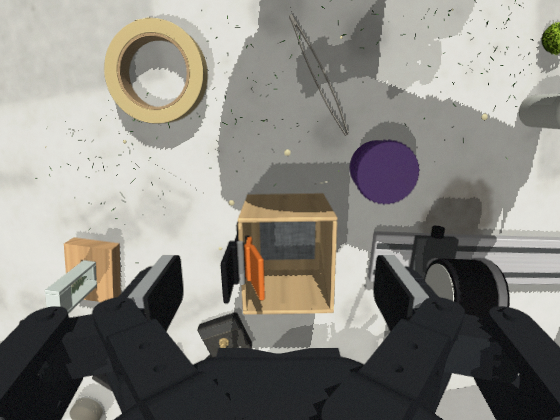

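View pics/side1c.png

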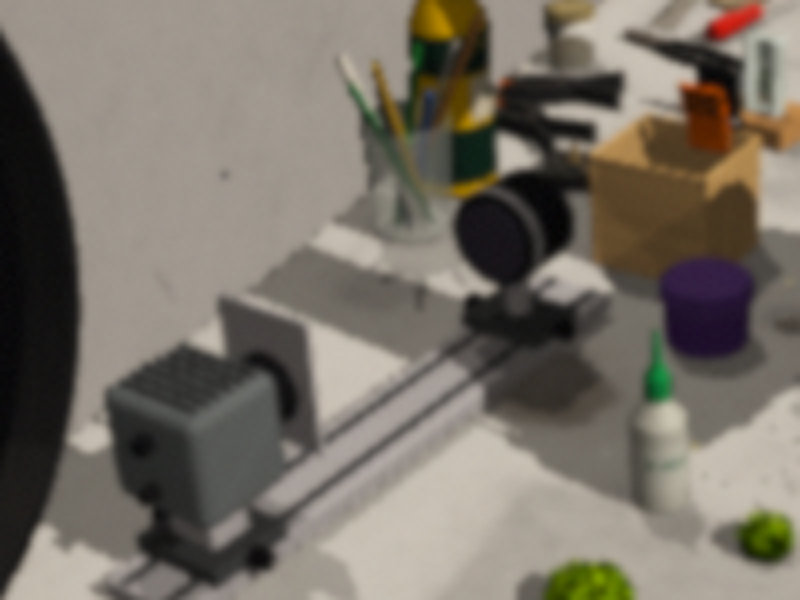

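The wrist view shows the box rim from about (238,215) to (335,310). The black lever is near (230,270), the orange one near (255,270), and the stand and casting are at (85,275). I'll enlarge it.

Run:
```python
from h import *
a=cv2.imread("pics/wrist1.png")
crop(a,205,180,355,325,5,"pics/w1a.png")
crop(a,40,220,160,320,6,"pics/w1b.png")
```

```text
(no output)
```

View pics/w1a.png

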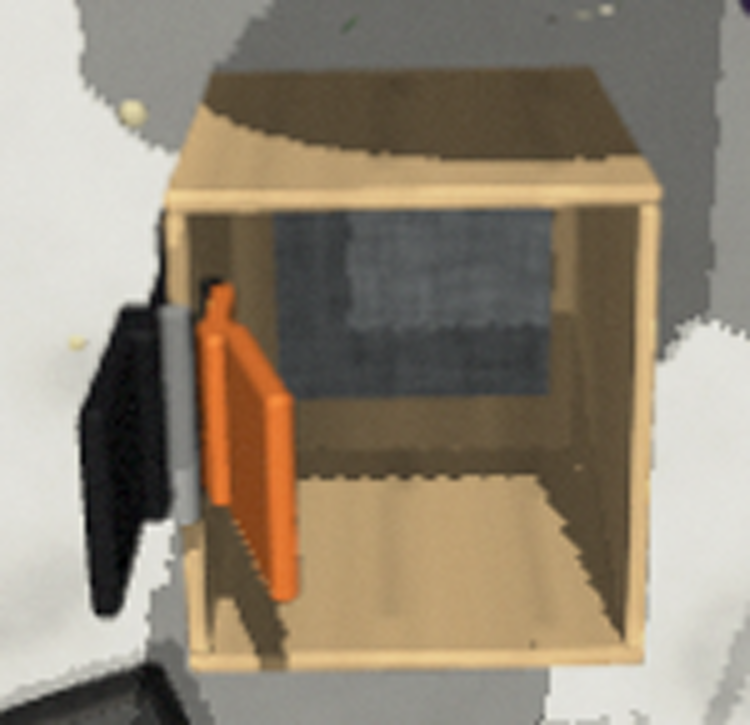

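View pics/w1b.png

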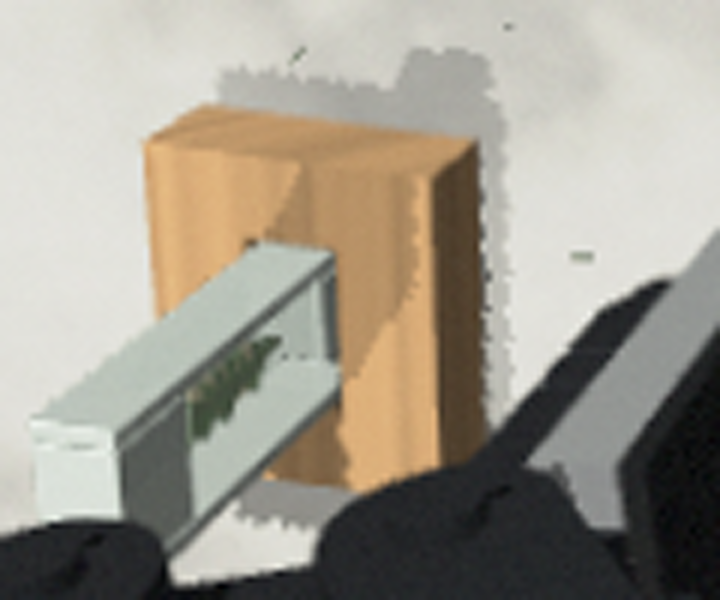

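Run:
```python
from h import *
import pickle
np.set_printoptions(precision=4,suppress=True)
p=pickle.load(open("pics/wrist1.p","rb"))
a=lambda x,y:(205+x/5-.4,180+y/5-.4)
b=lambda x,y:(40+x/6-.4,220+y/6-.4)
W="wrist"
C=[onz(W,a(*q),.094,p) for q in [(165,190),(660,190),(190,668),(643,660)]]
print("box",*C)
TL,TR,BL,BR=C
print("lens",np.linalg.norm(TL-TR),np.linalg.norm(BL-BR),np.linalg.norm(TL-BL),np.linalg.norm(TR-BR))
ang=lambda v:np.degrees(np.arctan2(v[1],v[0]))
print("yaw x",ang(BL-TL),ang(BR-TR),"yaw y-90",ang(TR-TL)-90,ang(BR-BL)-90)
O=[onz(W,a(*q),.139,p) for q in [(292,395),(298,600)]]
K=[onz(W,a(*q),.139,p) for q in [(82,412),(100,614)]]
print("or",*O,ang(O[1]-O[0]));print("bl",*K,ang(K[1]-K[0]))
Pn=[onz(W,a(*q),.099,p) for q in [(175,305),(188,522)]]
print("pin ends",*Pn,ang(Pn[1]-Pn[0]),np.linalg.norm(Pn[1]-Pn[0]))
for q in [(145,143),(435,178)]: print("stand top",onz(W,b(*q),.022,p))
print("stand bot",onz(W,b(478,140),.0,p))
T=[onz(W,b(*q),.092,p) for q in [(32,425),(115,445)]];print("cast top",*T,np.linalg.norm(T[1]-T[0]),ang(T[1]-T[0]))
```

```text
box [ 0.4167 -0.1685  0.094 ] [ 0.43   -0.0807  0.094 ] [ 0.5148 -0.182   0.094 ] [ 0.5265 -0.0935  0.094 ]
lens 0.08886875577453367 0.08932690392954892 0.09896800661992097 0.09727689204908095
yaw x -7.839795878102583 -7.56598149114752 yaw y-90 -8.613036127317727 -7.523623455669551
or [ 0.4394 -0.1471  0.139 ] [ 0.4756 -0.1521  0.139 ] -7.867169132563142
bl [ 0.4375 -0.1802  0.139 ] [ 0.4735 -0.1846  0.139 ] -6.958975417539635
pin ends [ 0.4369 -0.1698  0.099 ] [ 0.4802 -0.1755  0.099 ] -7.377853607798165 0.04369862158210191
stand top [ 0.4391 -0.3952  0.022 ]
stand top [ 0.4547 -0.3367  0.022 ]
stand bot [ 0.4552 -0.3385  0.    ]
cast top [ 0.4648 -0.379   0.092 ] [ 0.4702 -0.365   0.092 ] 0.015025362475305852 68.82148988251352
```

step_arm(steps=[[-0.0165, 0.0311, 0, 0, 0, 0, 0.085], [-0.0166, 0.0311, 0, 0, 0, 0, 0.085], [0, 0, 0.03, 0, 0, -0.8, 0.085], [0, 0, 0.03, 0, 0, 0, 0.085], [0, 0, 0.03, 0, 0, 0, 0.085], [0, 0, 0.026, 0, 0, 0, 0.085], [0, 0, 0.01, 0, 0, 0, 0.085], [0, 0, 0, 0, 0, 0, 0.085]])

```text
t: 2.97
tcp_pos: [0.4556, -0.1693, 0.2766]
tcp_rot: [[0.137, 0.99, -0.004], [0.991, -0.137, 0.002], [0.002, -0.005, -1.0]]
wrist_force: [-0.8, -0.2, -0.7]
grip_width: 0.993
```

Run:
```python
from h import *
im=camera("wrist");cv2.imwrite("pics/w2.png",im)
im=camera("scene");crop(im,200,150,360,280,5,"pics/s2.png")
```

```text
(no output)
```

View pics/w2.png

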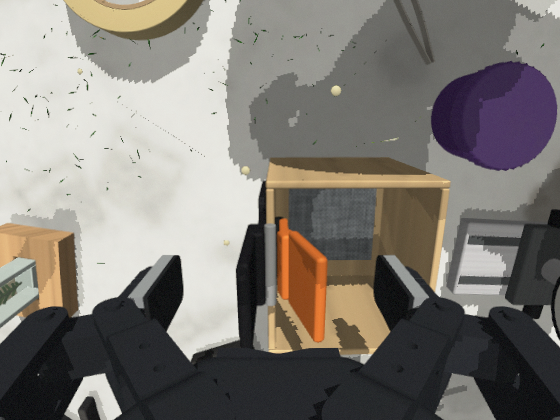

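View pics/s2.png

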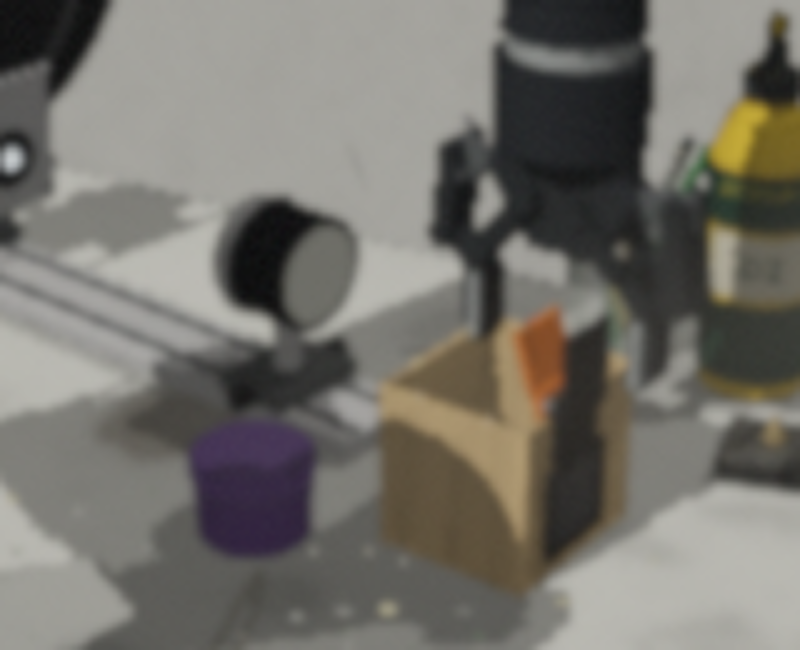

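The fingers stand open on either side of the levers: black at about (250,285), orange at (310,290), pads at (165,290) and (395,290). I'll read the settled pose.

Run:
```python
from h import *
np.set_printoptions(precision=4,suppress=True)
s=state();print(s["t"],s["tcp_pos"],s["tcp_rot"],s["wrist_force"])
```

```text
3.0667 [ 0.4571 -0.1702  0.2795] [[ 0.1371  0.9906  0.0004]
 [ 0.9906 -0.1371 -0.0002]
 [-0.0001  0.0004 -1.    ]] [0.1465 0.0299 0.2812]
```

step_arm(steps=[[-0.0018, 0, 0.001, 0, 0, 0, 0.06], [0, 0, 0, 0, 0, 0, 0.05], [0, 0, 0, 0, 0, 0, 0.04], [0, 0, 0, 0, 0, 0, 0.03], [0, 0, 0, 0, 0, 0, 0.02], [0, 0, 0, 0, 0, 0, 0.01], [0, 0, 0, 0, 0, 0, 0.01], [0, 0, 0, 0, 0, 0, 0.01]])

```text
t: 3.73
tcp_pos: [0.4571, -0.173, 0.2793]
tcp_rot: [[0.137, 0.991, 0.002], [0.991, -0.137, -0.003], [-0.003, 0.003, -1.0]]
wrist_force: [-2.0, -1.2, 8.9]
grip_width: 0.249
```

Run:
```python
from h import *
im=camera("wrist");cv2.imwrite("pics/w3.png",im)
im=camera("scene");crop(im,200,150,360,280,5,"pics/s3.png")
np.set_printoptions(precision=4,suppress=True)
s=state();print(s["t"],s["tcp_pos"],s["tcp_rot"],s["wrist_force"],s["grip_width"]*85.4)
```

```text
3.8333 [ 0.4571 -0.173   0.2793] [[ 0.1374  0.9905  0.0022]
 [ 0.9905 -0.1374 -0.0034]
 [-0.003   0.0027 -1.    ]] [-1.1691 -2.4435  8.4424] 21.762790400906447
```

View pics/w3.png

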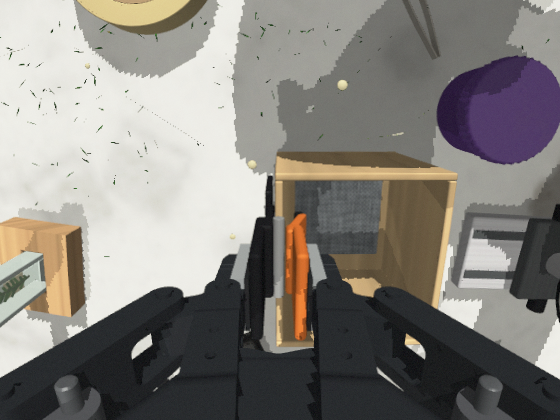

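View pics/s3.png

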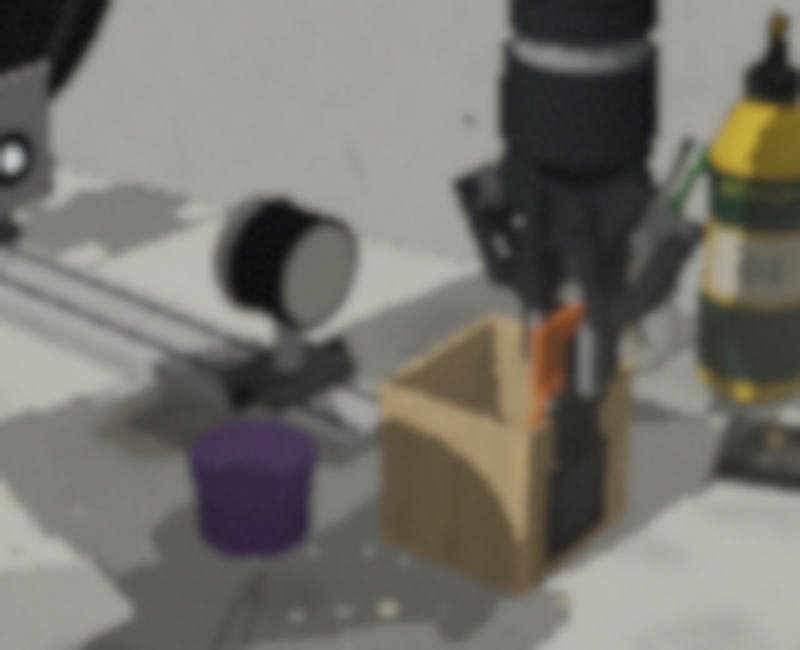

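The levers are squeezed upright between the pads at 22 mm, with the jaw open astride the wall. Now I'll lift.

step_arm(steps=[[0, 0, -0.005, 0, 0, 0, 0.01], [0, 0, -0.012, 0, 0, 0, 0.01], [0, 0, -0.02, 0, 0, 0, 0.01], [0, 0, -0.025, 0, 0, 0, 0.01], [0, 0, -0.03, 0, 0, 0, 0.01], [0, 0, -0.03, 0, 0, 0, 0.01], [0, 0, -0.03, 0, 0, 0, 0.01], [0, 0, -0.018, 0, 0, 0, 0.01]])

```text
t: 4.5
tcp_pos: [0.4566, -0.1721, 0.4511]
tcp_rot: [[0.137, 0.991, 0.003], [0.991, -0.137, -0.002], [-0.001, 0.003, -1.0]]
wrist_force: [0.5, -0.8, -1.1]
grip_width: 0.252
```

Run:
```python
from h import *
import pickle
for n in ["wrist","side","scene"]:
    p=camera_params(n); im=camera(n); cv2.imwrite(f"pics/{n}4.png",im); pickle.dump(p,open(f"pics/{n}4.p","wb"))
crop(im,200,90,360,220,5,"pics/s4.png")
b=cv2.imread("pics/side4.png"); crop(b,130,160,330,310,4,"pics/side4c.png")
np.set_printoptions(precision=4,suppress=True)
s=state();print(s["t"],s["tcp_pos"],s["tcp_rot"],s["wrist_force"],s["grip_width"]*85.4)
```

```text
4.65 [ 0.4567 -0.1722  0.4491] [[ 0.1368  0.9906  0.0028]
 [ 0.9906 -0.1368 -0.0015]
 [-0.0011  0.003  -1.    ]] [-0.5442 -0.2555 -1.05  ] 21.29967727285948
```

View pics/wrist4.png

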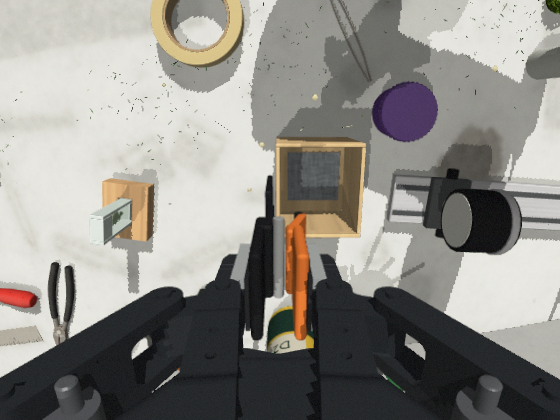

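View pics/s4.png

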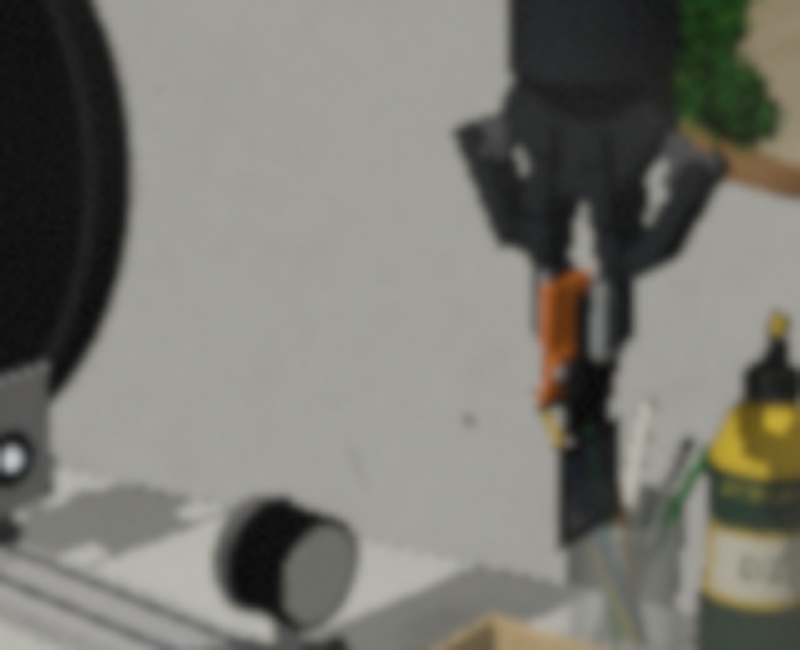

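View pics/side4c.png

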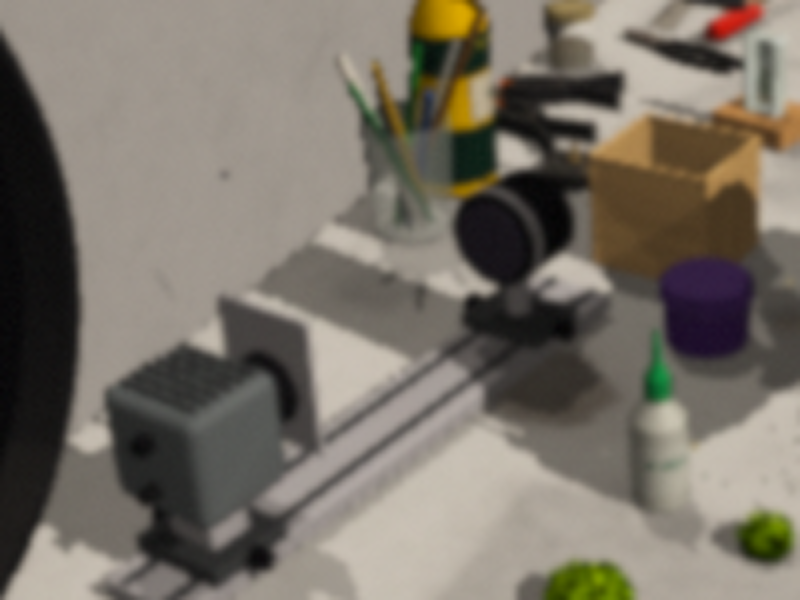

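The clip is carried free: the filter hangs below the fingers in the scene view, and the box rim is empty in the wrist view. Next I'll move so that the lamp stands at the right of the wrist view.

step_arm(steps=[[0.02, 0.002, 0, 0, 0, 0, 0.01], [0.03, 0.002, 0, 0, 0, 0, 0.01], [0.035, 0.002, 0, 0, 0, 0, 0.01], [0.035, 0.002, 0, 0, 0, 0, 0.01], [0.035, 0.002, 0, 0, 0, 0, 0.01], [0.035, 0.002, 0, 0, 0, 0, 0.01], [0.035, 0.002, 0, 0, 0, 0, 0.01], [0.035, 0.002, 0, 0, 0, 0, 0.01]])

```text
t: 5.32
tcp_pos: [0.5073, 0.085, 0.4458]
tcp_rot: [[0.137, 0.991, -0.003], [0.991, -0.137, -0.0], [-0.001, -0.003, -1.0]]
wrist_force: [-0.1, -1.1, -0.2]
grip_width: 0.257
```

step_arm(steps=[[0.03, 0.002, 0, 0, 0, 0, 0.01], [0.018, 0.002, 0, 0, 0, 0, 0.01], [0.01, 0, 0, 0, 0, 1.8, 0.01], [0, 0, 0, 0, 0, 0, 0.01], [0, 0, 0, 0, 0, 0, 0.01]])

```text
t: 5.73
tcp_pos: [0.5193, 0.1404, 0.446]
tcp_rot: [[0.166, 0.986, -0.003], [0.986, -0.166, -0.001], [-0.001, -0.003, -1.0]]
wrist_force: [-0.4, -0.2, -1.2]
grip_width: 0.25
```

Run:
```python
from h import *
import pickle
for n in ["wrist","side","scene"]:
    p=camera_params(n); im=camera(n); cv2.imwrite(f"pics/{n}5.png",im); pickle.dump(p,open(f"pics/{n}5.p","wb"))
np.set_printoptions(precision=4,suppress=True)
s=state();print(s["t"],s["tcp_pos"],s["tcp_rot"],s["wrist_force"],s["grip_width"]*85.4)
```

```text
5.8833 [0.5195 0.1393 0.4471] [[ 0.1686  0.9857 -0.0012]
 [ 0.9857 -0.1686 -0.0004]
 [-0.0006 -0.0011 -1.    ]] [ 0.7852  0.1271 -0.9885] 21.407056053211804
```

View pics/wrist5.png

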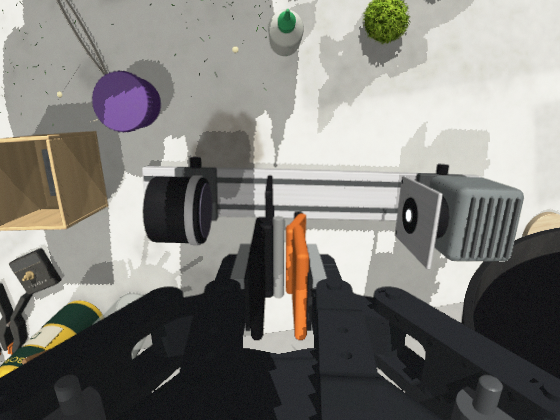

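View pics/side5.png

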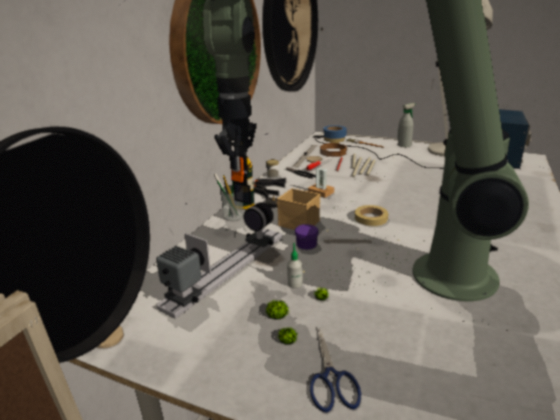

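The wrist view shows the whole viewer, with the ring at (180,210), the lens at (410,215) and the plate's top edge from about (440,178) to (434,267). I'll enlarge the plate and the clip.

Run:
```python
from h import *
a=cv2.imread("pics/wrist5.png")
crop(a,385,160,465,280,6,"pics/w5a.png")
crop(a,225,160,345,350,4,"pics/w5b.png")
```

```text
(no output)
```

View pics/w5a.png

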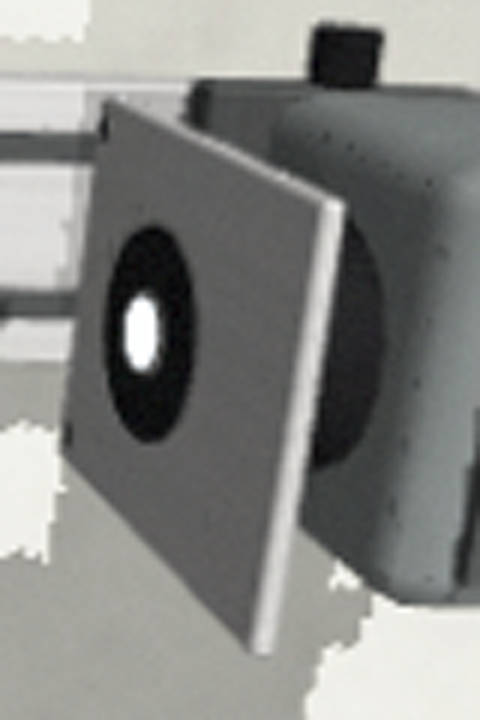

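View pics/w5b.png

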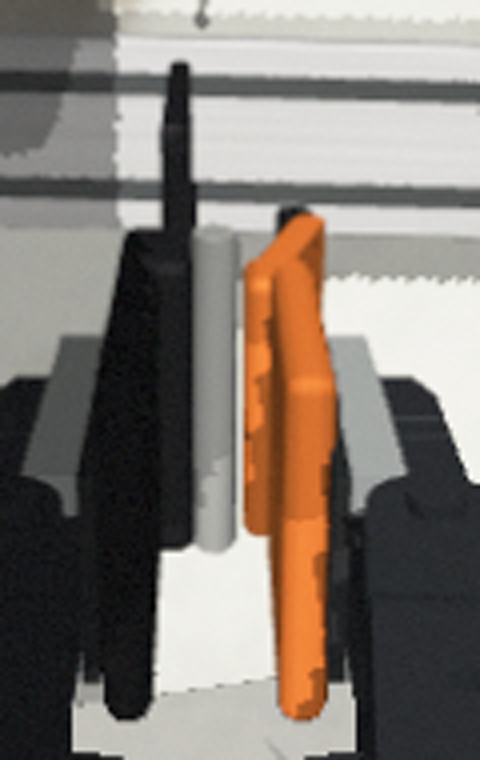

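Run:
```python
from h import *
import pickle
np.set_printoptions(precision=4,suppress=True)
p=pickle.load(open("pics/wrist5.p","rb"));W="wrist"
a=lambda x,y:(385+x/6-.4,160+y/6-.4)
b=lambda x,y:(225+x/4-.4,160+y/4-.4)
ang=lambda v:np.degrees(np.arctan2(v[1],v[0]))
F=[onz(W,a(*q),.148,p) for q in [(318,200),(250,650)]]
B=[onz(W,a(*q),.148,p) for q in [(345,205),(272,655)]]
print("front",*F,np.linalg.norm(F[1]-F[0]),ang(F[1]-F[0]))
print("back",*B,np.linalg.norm(B[1]-B[0]),ang(B[1]-B[0]),"thk",np.linalg.norm(F[0]-B[0]))
print("mid",sum(F+B)/4)
print("lens",onz(W,a(142,333),.095,p))
T=.447
R=np.array([[.1686,.9857,0],[.9857,-.1686,0],[0,0,-1]]);t=np.array([.5195,.1393,.4471])
for zz in (.175,.18,.185):
  P=[onz(W,b(*q),T-zz,p) for q in [(213,228),(216,550)]]
  print(zz,"pin tool frame",R.T@(P[0]-t),R.T@(P[1]-t),np.linalg.norm(P[1]-P[0]))
# lever tops
P=[onz(W,b(*q),T-.14,p) for q in [(78,500),(122,718),(335,390),(305,718)]]
for x in P: print("lev",R.T@(x-t))
# rail ends/ring; ring face etc. rail edges
for q in [(148,167),(400,180),(146,222),(398,219)]: print("rail?",onz(W,q,.018,p))
p4=pickle.load(open("pics/wrist4.p","rb"))
```

```text
front [0.5372 0.2758 0.148 ] [0.6062 0.2631 0.148 ] 0.07023781981327687 -10.435768610332696
back [0.5386 0.2797 0.148 ] [0.6077 0.2665 0.148 ] 0.07042287998246763 -10.849591906438484 thk 0.0041648526644870836
mid [0.5724 0.2713 0.148 ]
lens [0.5725 0.2684 0.095 ]
0.175 pin tool frame [ 0.0013 -0.0229  0.1751] [0.0018 0.0188 0.1751] 0.04175343994726872
0.18 pin tool frame [ 0.0013 -0.0214  0.1801] [0.0018 0.0219 0.1801] 0.04321369702146509
0.185 pin tool frame [ 0.0013 -0.0198  0.1851] [0.0018 0.0249 0.1851] 0.04467395409566135
lev [-0.011  -0.0075  0.1401]
lev [-0.0074  0.0166  0.1401]
lev [ 0.0124 -0.0186  0.1401]
lev [0.0105 0.0165 0.1401]
rail? [ 0.4854 -0.0173  0.018 ]
rail? [0.5535 0.2888 0.018 ]
rail? [ 0.5544 -0.0392  0.018 ]
rail? [0.6042 0.2827 0.018 ]
```

step_arm(steps=[[0.027, 0.006, 0, 0, 0, 0, 0.01], [0.03, 0.006, 0, 0, 0, 0, 0.01], [0.03, 0.006, 0, 0, 0, 0, 0.01], [0.028, 0.006, 0, 0, 0, 0, 0.01], [0.0205, 0.0058, 0, 0, 0, 0, 0.01], [0, 0, 0.015, 0, 0, 0.9, 0.01], [0, 0, 0.01, 0, 0, 0, 0.01], [0, 0, 0, 0, 0, 0, 0.01]])

```text
t: 6.55
tcp_pos: [0.5713, 0.2676, 0.4197]
tcp_rot: [[0.184, 0.983, -0.005], [0.983, -0.184, -0.002], [-0.003, -0.004, -1.0]]
wrist_force: [-0.4, -0.3, -1.0]
grip_width: 0.254
```

Run:
```python
from h import *
import pickle
for n in ["wrist","side","scene"]:
    p=camera_params(n); im=camera(n); cv2.imwrite(f"pics/{n}6.png",im); pickle.dump(p,open(f"pics/{n}6.p","wb"))
crop(im,150,80,280,210,4.6,"pics/s6.png")
b=cv2.imread("pics/side6.png"); crop(b,140,140,290,290,4,"pics/side6c.png")
np.set_printoptions(precision=4,suppress=True)
s=state();print(s["t"],s["tcp_pos"],s["tcp_rot"],s["wrist_force"],s["grip_width"]*85.4)
```

```text
6.7 [0.5719 0.2677 0.423 ] [[ 0.1845  0.9828 -0.0004]
 [ 0.9828 -0.1845 -0.0002]
 [-0.0003 -0.0003 -1.    ]] [ 0.1708  0.1215 -1.1622] 21.520431989762184
```

View pics/wrist6.png

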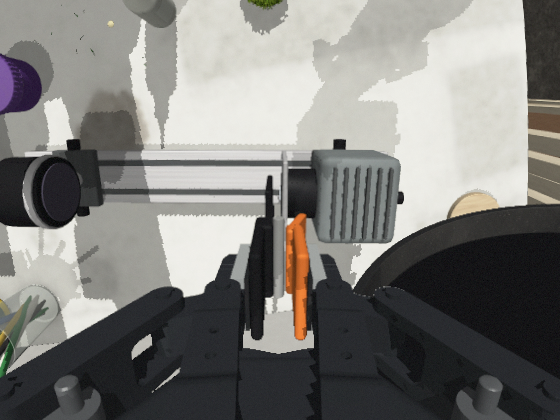

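View pics/s6.png

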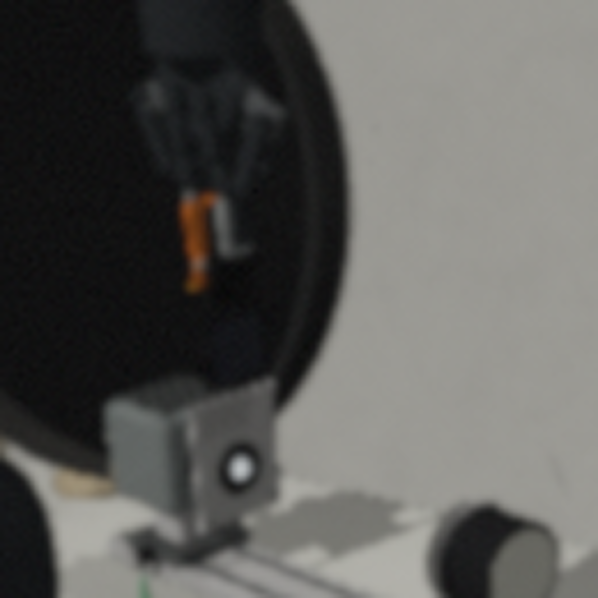

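View pics/side6c.png

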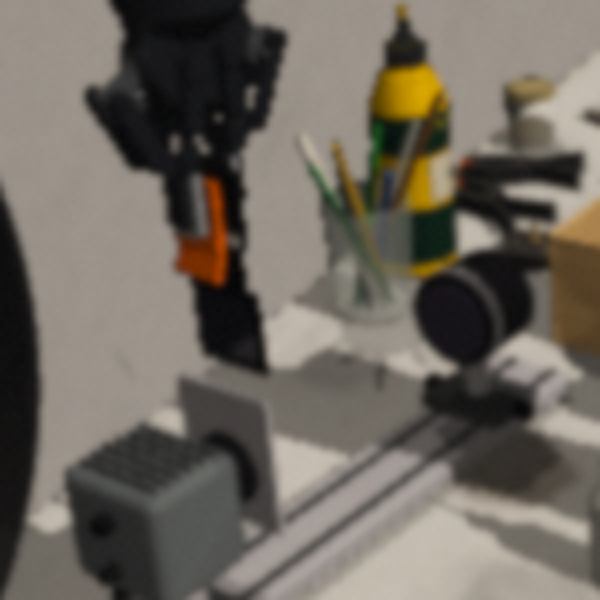

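Run:
```python
from h import *
a=cv2.imread("pics/wrist6.png")
crop(a,235,140,345,240,7,"pics/w6a.png")
```

```text
(no output)
```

View pics/w6a.png

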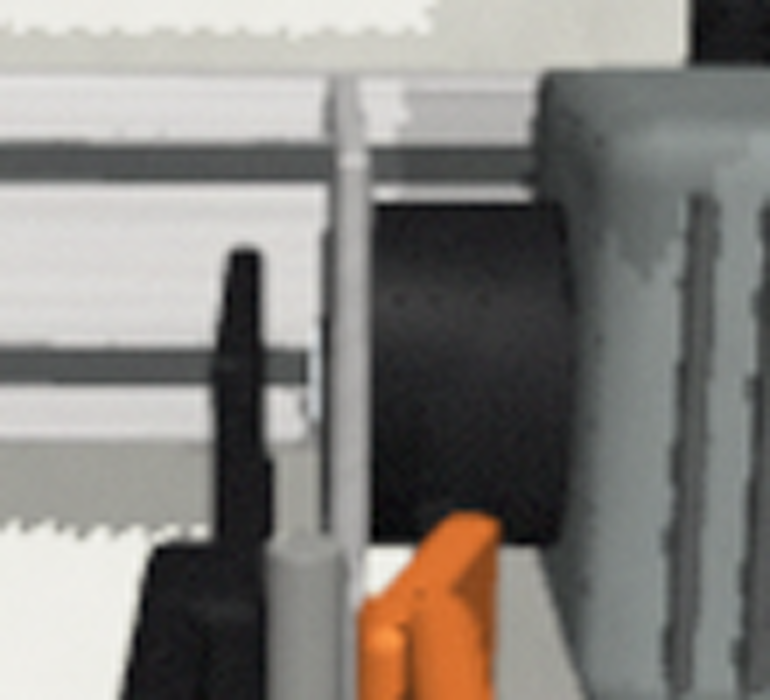

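Run:
```python
from h import *
import pickle
np.set_printoptions(precision=4,suppress=True)
p=pickle.load(open("pics/wrist6.p","rb"));W="wrist"
a=lambda x,y:(235+x/7-.4,140+y/7-.4)
R=np.array([[.1845,.9828,0],[.9828,-.1845,0],[0,0,-1]]);t=np.array([.5719,.2677,.423])
f=lambda q,z:print(q,R.T@(onz(W,a(*q),z,p)-t))
for q in [(331,250),(371,250),(333,480),(367,480),(341,160),(368,160)]: f(q,.148)
for q in [(216,380),(263,380),(232,260),(262,260)]: f(q,.16)
for q in [(271,560),(340,560)]: f(q,.243)
```

```text
(331, 250) [ 0.0025 -0.0252  0.275 ]
(371, 250) [ 0.0067 -0.0253  0.275 ]
(333, 480) [0.0028 0.0002 0.275 ]
(367, 480) [0.0065 0.0002 0.275 ]
(341, 160) [ 0.0035 -0.0349  0.275 ]
(368, 160) [ 0.0064 -0.0349  0.275 ]
(216, 380) [-0.0094 -0.0138  0.263 ]
(263, 380) [-0.0046 -0.0138  0.263 ]
(232, 260) [-0.0076 -0.0263  0.263 ]
(262, 260) [-0.0046 -0.0263  0.263 ]
(271, 560) [-0.0023 -0.0211  0.18  ]
(340, 560) [ 0.0023 -0.0211  0.18  ]
```

The plate's centre stands 4.6 mm behind the pin, inside the open jaw of -2 to +9 mm. I'll shift 1 mm and lower.

step_arm(steps=[[0.001, 0, 0.015, 0, 0, 0, 0.01], [0, 0, 0.02, 0, 0, 0, 0.01], [0, 0, 0.02, 0, 0, 0, 0.01], [0, 0, 0.015, 0, 0, 0, 0.01], [0, 0, 0.008, 0, 0, 0, 0.01], [0, 0, 0.004, 0, 0, 0, 0.01], [0, 0, 0.002, 0, 0, 0, 0.01], [0, 0, 0, 0, 0, 0, 0.01]])

```text
t: 7.37
tcp_pos: [0.5724, 0.2696, 0.3394]
tcp_rot: [[0.184, 0.983, 0.001], [0.983, -0.184, 0.0], [0.0, 0.001, -1.0]]
wrist_force: [0.4, 0.0, -0.8]
grip_width: 0.252
```

Run:
```python
from h import *
im=camera("wrist");cv2.imwrite("pics/w7.png",im)
im=camera("scene");crop(im,150,80,280,210,4.6,"pics/s7.png")
im=camera("side");crop(im,140,140,290,290,4,"pics/side7.png")
np.set_printoptions(precision=4,suppress=True)
s=state();print(s["t"],s["tcp_pos"],s["tcp_rot"],s["wrist_force"],s["grip_width"]*85.4)
```

```text
7.5167 [0.5725 0.2698 0.3398] [[ 0.1834  0.983   0.0018]
 [ 0.983  -0.1834  0.0006]
 [ 0.0009  0.0016 -1.    ]] [ 0.6291  0.2154 -0.1227] 21.42946772481839
```

View pics/w7.png

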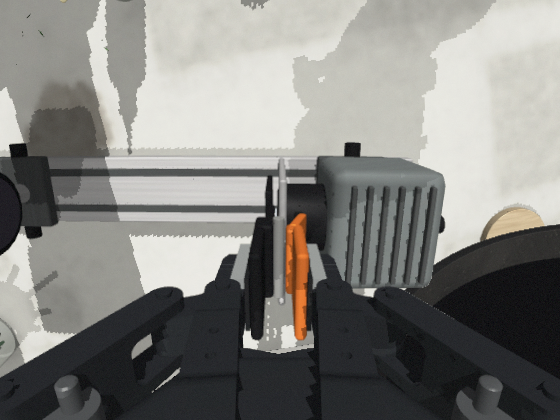

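View pics/s7.png

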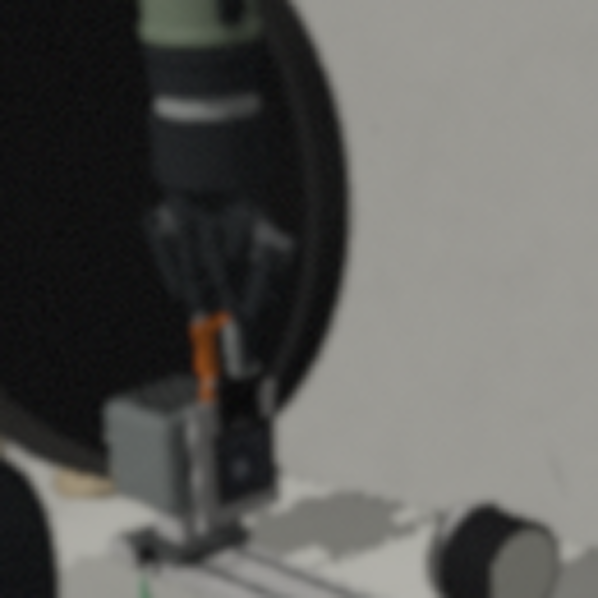

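View pics/side7.png

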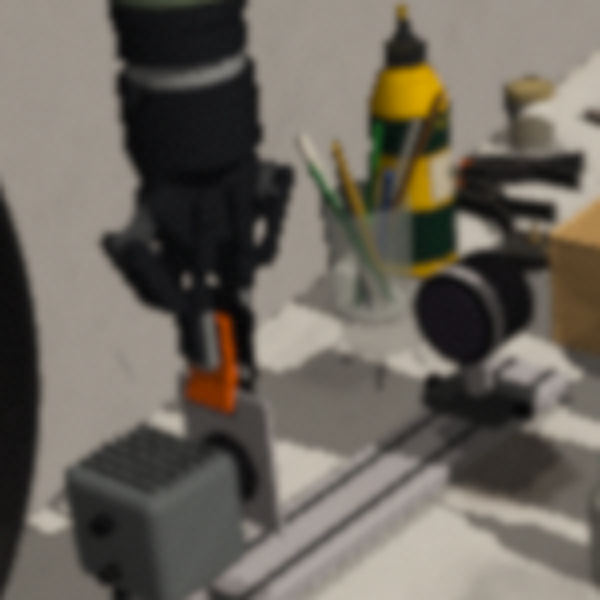

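The jaw is astride the plate, with the filter in front of the lens. I'll lower to touch.

step_arm(steps=[[0, 0, 0.002, 0, 0, 0, 0.01], [0, 0, 0.002, 0, 0, 0, 0.01], [0, 0, 0.001, 0, 0, 0, 0.01], [0, 0, 0.001, 0, 0, 0, 0.01], [0, 0, 0, 0, 0, 0, 0.01]])

```text
t: 7.93
tcp_pos: [0.5721, 0.2698, 0.3334]
tcp_rot: [[0.183, 0.983, 0.001], [0.983, -0.183, 0.0], [0.0, 0.0, -1.0]]
wrist_force: [-1.9, -0.8, 4.9]
grip_width: 0.255
```

step_arm(steps=[[0, 0, 0.001, 0, 0, 0, 0.01], [0, 0, 0.001, 0, 0, 0, 0.01], [0, 0, 0, 0, 0, 0, 0.01]])

```text
t: 8.18
tcp_pos: [0.5719, 0.2697, 0.3333]
tcp_rot: [[0.183, 0.983, 0.002], [0.983, -0.183, 0.0], [0.001, 0.001, -1.0]]
wrist_force: [-5.2, -1.8, 14.4]
grip_width: 0.252
```

Contact: 14 N upward at z 0.333, so it is seated. I'll ease off 1 mm and open.

step_arm(steps=[[0, 0, -0.001, 0, 0, 0, 0.01], [0, 0, 0, 0, 0, 0, 0.025], [0, 0, 0, 0, 0, 0, 0.032], [0, 0, 0, 0, 0, 0, 0.04], [0, 0, 0, 0, 0, 0, 0.06], [0, 0, 0, 0, 0, 0, 0.085], [0, 0, 0, 0, 0, 0, 0.085], [0, 0, 0, 0, 0, 0, 0.085]])

```text
t: 8.85
tcp_pos: [0.5721, 0.2696, 0.3315]
tcp_rot: [[0.183, 0.983, -0.0], [0.983, -0.183, -0.0], [-0.0, -0.0, -1.0]]
wrist_force: [0.6, 0.3, 1.0]
grip_width: 0.989
```

Run:
```python
from h import *
im=camera("wrist");cv2.imwrite("pics/w8.png",im)
np.set_printoptions(precision=4,suppress=True)
s=state();print(s["t"],s["tcp_pos"],s["tcp_rot"],s["wrist_force"],s["grip_width"]*85.4)
```

```text
8.9 [0.5721 0.2696 0.3315] [[ 0.1835  0.983  -0.0002]
 [ 0.983  -0.1835 -0.0003]
 [-0.0003 -0.0002 -1.    ]] [-0.105   0.4022  0.6257] 85.11172450526675
```

View pics/w8.png

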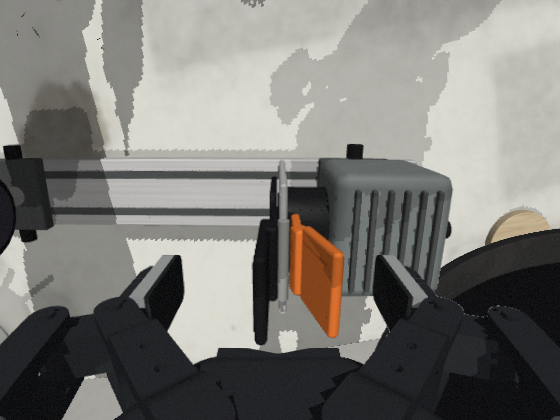

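The clip is closed on the plate with its orange lever leaned out, and the fingers are clear of it at (165,290) and (395,290). I'll go straight up.

step_arm(steps=[[0, 0, -0.015, 0, 0, 0, 0.085], [0, 0, -0.025, 0, 0, 0, 0.085], [0, 0, -0.03, 0, 0, 0, 0.085], [0, 0, -0.035, 0, 0, 0, 0.085], [-0.03, -0.004, -0.015, 0, 0, 0, 0.085], [-0.035, -0.004, 0, 0, 0, 0, 0.085], [-0.035, -0.004, 0, 0, 0, 0, 0.085], [-0.03, -0.004, 0, 0, 0, 0, 0.085]])

```text
t: 9.57
tcp_pos: [0.5318, 0.1434, 0.4522]
tcp_rot: [[0.183, 0.983, 0.001], [0.983, -0.183, -0.0], [-0.0, 0.001, -1.0]]
wrist_force: [-0.2, -0.2, 0.1]
grip_width: 0.999
```

Run:
```python
from h import *
import pickle
for n in ["wrist","side","scene"]:
    p=camera_params(n); im=camera(n); cv2.imwrite(f"pics/{n}9.png",im); pickle.dump(p,open(f"pics/{n}9.p","wb"))
crop(im,150,110,280,210,6,"pics/s9.png")
b=cv2.imread("pics/side9.png"); crop(b,140,180,290,290,5,"pics/side9c.png")
np.set_printoptions(precision=4,suppress=True)
s=state();print(s["t"],s["tcp_pos"],s["tcp_rot"],s["wrist_force"],s["grip_width"]*85.4)
```

```text
9.7167 [0.5321 0.1432 0.4522] [[ 0.1865  0.9825  0.0004]
 [ 0.9825 -0.1865  0.0001]
 [ 0.0001  0.0004 -1.    ]] [0.1729 0.7786 0.9007] 84.89788511529486
```

View pics/wrist9.png

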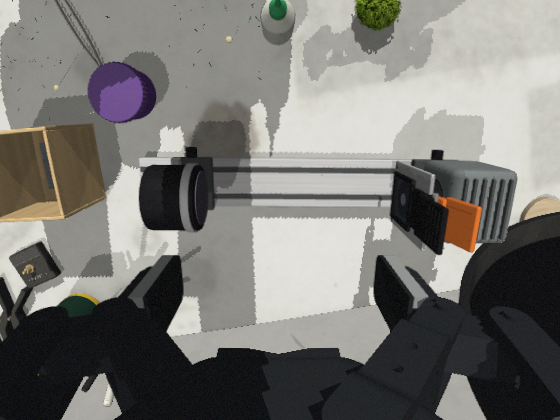

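View pics/s9.png

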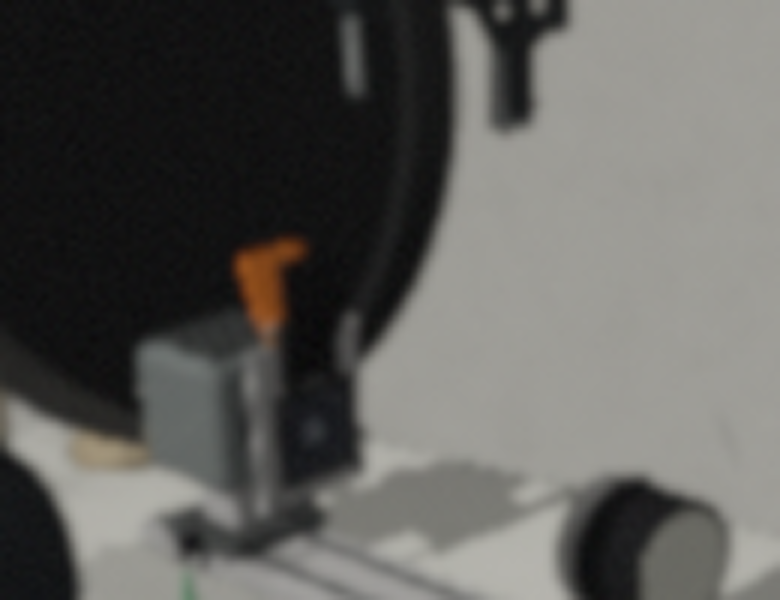

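View pics/side9c.png

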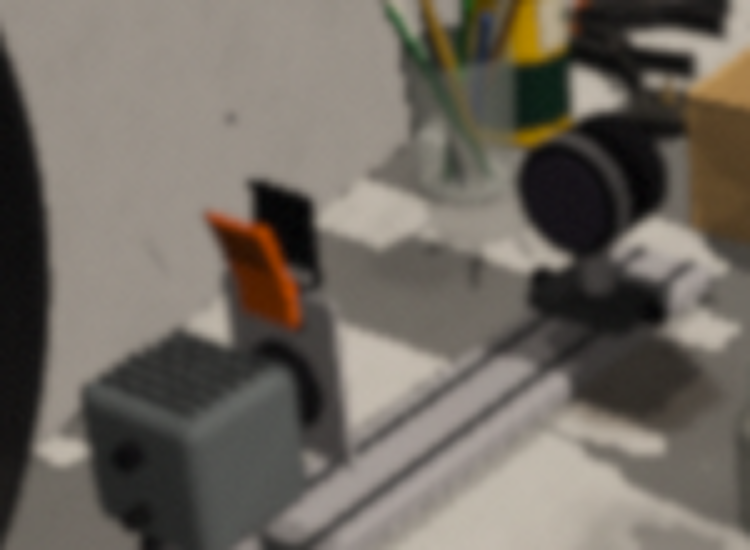

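Run:
```python
from h import *
a=cv2.imread("pics/wrist9.png")
crop(a,380,150,490,260,6,"pics/w9a.png")
```

```text
(no output)
```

View pics/w9a.png

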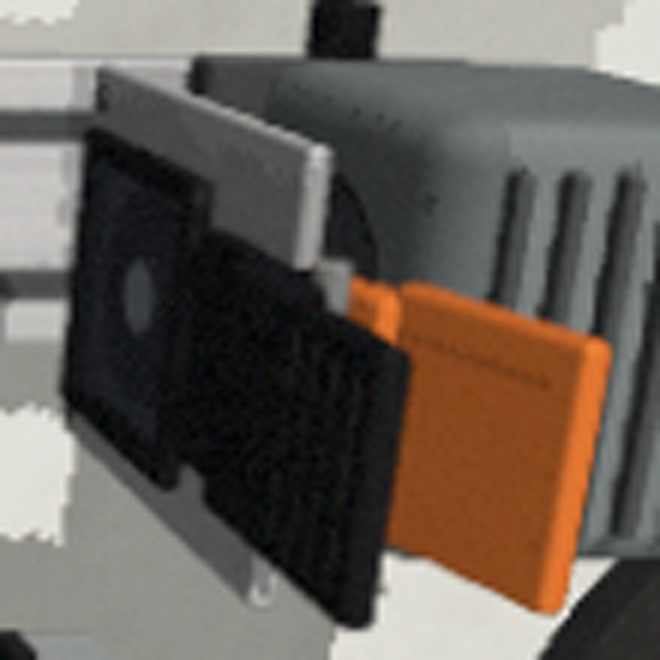

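The filter is centred on the lens, which shows through it at crop (140,295) against a filter centre of about (128,290). The clip stands upright and free. Next I'll go over the stand and turn the tool.

step_arm(steps=[[-0.03, 0.0023, 0, 0, 0, 0, 0.085], [-0.036, 0.0023, 0, 0, 0, 0, 0.085], [-0.037, 0.0023, 0, 0, 0, 0, 0.085], [-0.037, 0.0023, 0, 0, 0, 0, 0.085], [-0.037, 0.0023, 0, 0, 0, 0, 0.085], [-0.037, 0.0023, 0, 0, 0, 0, 0.085], [-0.037, 0.0023, 0, 0, 0, 0, 0.085], [-0.037, 0.0023, 0, 0, 0, 0, 0.085]])

```text
t: 10.38
tcp_pos: [0.4982, -0.1426, 0.4518]
tcp_rot: [[0.182, 0.983, 0.001], [0.983, -0.182, 0.0], [0.0, 0.001, -1.0]]
wrist_force: [0.7, 0.5, -0.3]
grip_width: 0.995
```

step_arm(steps=[[-0.037, 0.0023, 0, 0, 0, 0, 0.085], [-0.037, 0.0023, 0, 0, 0, 0, 0.085], [-0.037, 0.0023, 0, 0, 0, 0, 0.085], [-0.037, 0.0023, 0, 0, 0, 0, 0.085], [-0.037, 0.0023, 0, 0, 0, 0, 0.085], [-0.037, 0.0023, 0, 0, 0, 0, 0.085], [-0.03, 0.0023, 0, 0, 0, 0, 0.085], [0, 0, 0, 0, 0, 7, 0.085]])

```text
t: 11.05
tcp_pos: [0.4674, -0.3972, 0.4507]
tcp_rot: [[0.308, 0.952, 0.0], [0.952, -0.308, -0.002], [-0.002, 0.001, -1.0]]
wrist_force: [-0.1, 0.7, -0.5]
grip_width: 0.994
```

step_arm(steps=[[0, 0, 0, 0, 0, 7, 0.085], [0, 0, 0, 0, 0, 7, 0.085], [0, 0, 0, 0, 0, 7, 0.085], [0, 0, 0, 0, 0, 7, 0.085], [0, 0, 0, 0, 0, 7, 0.085], [0, 0, 0, 0, 0, 7, 0.085], [0, 0, 0, 0, 0, 7, 0.085], [0, 0, 0, 0, 0, 7, 0.085]])

```text
t: 11.72
tcp_pos: [0.4686, -0.3919, 0.4514]
tcp_rot: [[0.96, 0.278, 0.0], [0.278, -0.96, 0.0], [0.0, -0.0, -1.0]]
wrist_force: [0.6, -0.4, 0.0]
grip_width: 0.995
```

step_arm(steps=[[0, 0, 0, 0, 0, 7, 0.085], [0, 0, 0, 0, 0, 7, 0.085], [0, 0, 0, 0, 0, 7, 0.085], [0, 0, 0, 0, 0, 7, 0.085], [0, 0, 0, 0, 0, 3, 0.085], [0, 0, 0, 0, 0, 0, 0.085], [0, 0, 0, 0, 0, 0, 0.085]])

```text
t: 12.3
tcp_pos: [0.4683, -0.392, 0.4514]
tcp_rot: [[0.969, -0.249, 0.0], [-0.249, -0.969, 0.0], [0.0, -0.0, -1.0]]
wrist_force: [0.4, -0.5, -0.4]
grip_width: 0.991
```

Run:
```python
from h import *
import pickle
np.set_printoptions(precision=4,suppress=True)
s=state();print(s["t"],s["q"],s["tcp_pos"],s["tcp_rot"],s["wrist_force"],s["grip_width"]*85.4)
for n in ["wrist"]:
    p=camera_params(n); im=camera(n); cv2.imwrite(f"pics/{n}10.png",im); pickle.dump(p,open(f"pics/{n}10.p","wb"))
```

```text
12.3 [-46.855   23.9515   3.6169  69.6695   0.0132  57.5638] [ 0.4683 -0.392   0.4514] [[ 0.9685 -0.249   0.0001]
 [-0.249  -0.9685  0.0002]
 [ 0.0001 -0.0002 -1.    ]] [ 0.3734 -0.512  -0.4219] 84.6210147013301
```

View pics/wrist10.png

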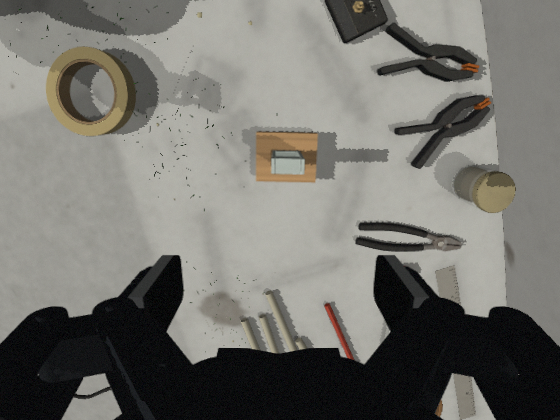

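The stand is at (287,157) with the casting at (288,160), nearly square in the view. I'll enlarge it.

Run:
```python
from h import *
a=cv2.imread("pics/wrist10.png")
crop(a,245,120,330,190,9,"pics/w10a.png")
```

```text
(no output)
```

View pics/w10a.png

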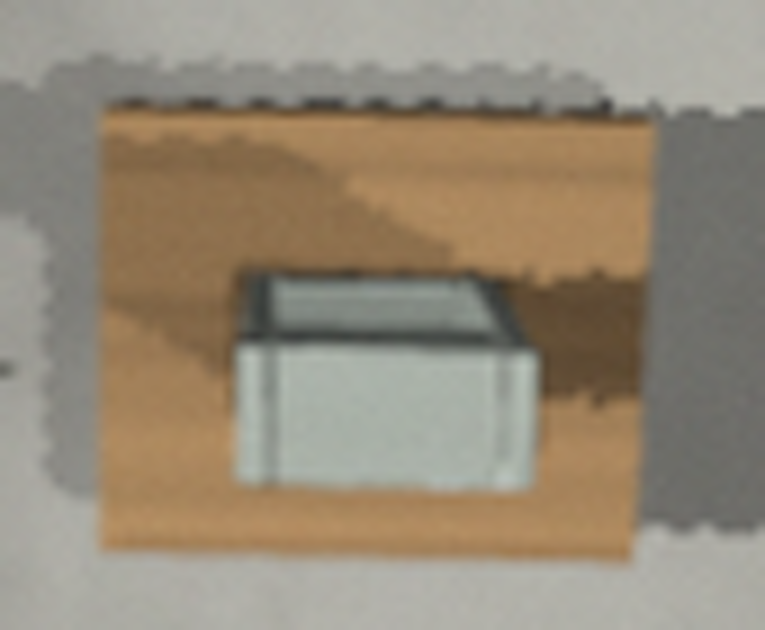

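Run:
```python
from h import *
import pickle
np.set_printoptions(precision=4,suppress=True)
p=pickle.load(open("pics/wrist10.p","rb"));W="wrist"
a=lambda x,y:(245+x/9-.44,120+y/9-.44)
ang=lambda v:np.degrees(np.arctan2(v[1],v[0]))
n=np.linalg.norm
S=[onz(W,a(*q),.022,p) for q in [(102,108),(657,120),(632,560),(100,548)]]
print(*S,n(S[1]-S[0]),n(S[2]-S[3]),n(S[0]-S[3]),n(S[1]-S[2]));print("yaw",ang(S[1]-S[0]),ang(S[2]-S[3]),ang(S[0]-S[3])-90,ang(S[1]-S[2])-90,"c",sum(S)/4)
C=[onz(W,a(*q),.092,p) for q in [(238,340),(540,345),(530,490),(234,486)]]
print(*C,n(C[1]-C[0]),n(C[2]-C[3]),n(C[0]-C[3]),n(C[1]-C[2]));print("yaw",ang(C[1]-C[0]),ang(C[2]-C[3]),ang(C[0]-C[3])-90,ang(C[1]-C[2])-90,"c",sum(C)/4)
print(p["world_from_camera"])
```

```text
[ 0.4552 -0.3382  0.022 ] [ 0.5263 -0.358   0.022 ] [ 0.5098 -0.4154  0.022 ] [ 0.4391 -0.3955  0.022 ] 0.0738198312871127 0.07339455732903499 0.059538824668386996 0.059710463566743435
yaw -15.583078735178947 -15.715619712506648 -15.629174706389776 -16.037311320247397 c [ 0.4826 -0.3768  0.022 ]
[ 0.4685 -0.3644  0.092 ] [ 0.501  -0.3733  0.092 ] [ 0.4962 -0.389   0.092 ] [ 0.4639 -0.3802  0.092 ] 0.03370450136173061 0.033443355989135407 0.016495840315643724 0.016414381638060284
yaw -15.325918720050813 -15.175196523434522 -16.291426581531766 -17.20846462674737 c [ 0.4824 -0.3767  0.092 ]
[[ 0.9685 -0.2399 -0.0667  0.4857]
 [-0.249  -0.9333 -0.2588 -0.326 ]
 [-0.0002  0.2673 -0.9636  0.4202]
 [ 0.      0.      0.      1.    ]]
```

step_arm(steps=[[0.0099, -0.0183, 0, 0, 0, 0, 0.085], [0, 0, 0.02, 0, 0, 1.3, 0.085], [0, 0, 0.035, 0, 0, 0, 0.085], [0, 0, 0.035, 0, 0, 0, 0.085], [0, 0, 0.025, 0, 0, 0, 0.085], [0, 0, 0.015, 0, 0, 0, 0.085], [0, 0, 0, 0, 0, 0, 0.085], [0, 0, 0, 0, 0, 0, 0.085]])

```text
t: 13.02
tcp_pos: [0.4817, -0.3768, 0.3212]
tcp_rot: [[0.962, -0.272, -0.001], [-0.272, -0.962, 0.001], [-0.001, -0.001, -1.0]]
wrist_force: [-0.2, 0.1, 1.1]
grip_width: 0.994
```

Run:
```python
from h import *
import pickle
np.set_printoptions(precision=4,suppress=True)
s=state();print(s["t"],s["tcp_pos"],s["tcp_rot"],s["wrist_force"],s["grip_width"]*85.4)
for n in ["wrist"]:
    p=camera_params(n); im=camera(n); cv2.imwrite(f"pics/{n}11.png",im); pickle.dump((p,s),open(f"pics/{n}11.p","wb"))
crop(im,170,150,400,350,3.4,"pics/w11a.png")
```

```text
13.0167 [ 0.4817 -0.3768  0.3212] [[ 0.9622 -0.2725 -0.0012]
 [-0.2725 -0.9622  0.0013]
 [-0.0015 -0.001  -1.    ]] [-0.1727  0.1171  1.1488] 84.87389500467476
```

View pics/w11a.png

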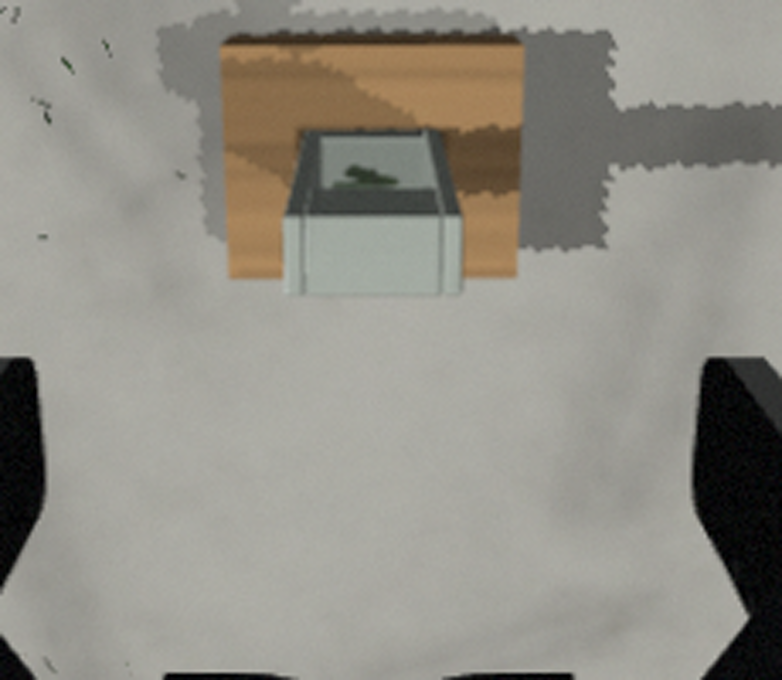

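Run:
```python
from h import *
import pickle
np.set_printoptions(precision=4,suppress=True)
p,s=pickle.load(open("pics/wrist11.p","rb"));W="wrist"
a=lambda x,y:(170+x/3.4-.35,150+y/3.4-.35)
C=[s["tcp_rot"].T@(onz(W,a(*q),.092,p)-s["tcp_pos"]) for q in [(285,213),(461,213),(463,294),(284,293)]]
print(*C,sum(C)/4)
```

```text
[-0.0152 -0.0084  0.2292] [ 0.0176 -0.0085  0.2291] [0.0183 0.0076 0.2291] [-0.0157  0.0074  0.2292] [ 0.0012 -0.0005  0.2292]
```

The casting is square to the jaws and 1 mm off centre. I'll go down and close on the frosted sides.

step_arm(steps=[[0.001, -0.0005, 0.02, 0, 0, 0, 0.085], [0, 0, 0.03, 0, 0, 0, 0.085], [0, 0, 0.025, 0, 0, 0, 0.085], [0, 0, 0.015, 0, 0, 0, 0.085], [0, 0, 0.007, 0, 0, 0, 0.085], [0, 0, 0, 0, 0, 0, 0.085], [0, 0, 0, 0, 0, 0, 0.085], [0, 0, 0, 0, 0, 0, 0.085]])

```text
t: 13.73
tcp_pos: [0.4835, -0.3776, 0.2267]
tcp_rot: [[0.962, -0.273, 0.002], [-0.273, -0.962, -0.002], [0.003, 0.002, -1.0]]
wrist_force: [-0.5, -0.2, 0.0]
grip_width: 0.996
```

Run:
```python
from h import *
np.set_printoptions(precision=4,suppress=True)
s=state();print(s["t"],s["tcp_pos"],s["tcp_rot"],s["wrist_force"],s["grip_width"]*85.4)
p=camera_params("wrist");im=camera("wrist");cv2.imwrite("pics/w12.png",im)
im=camera("scene");crop(im,340,170,450,300,4.6,"pics/s12.png")
```

```text
13.7333 [ 0.4835 -0.3776  0.2267] [[ 0.9619 -0.2733  0.0024]
 [-0.2733 -0.9619 -0.0023]
 [ 0.0029  0.0016 -1.    ]] [-0.5202 -0.1883  0.0131] 85.01888521204486
```

View pics/w12.png

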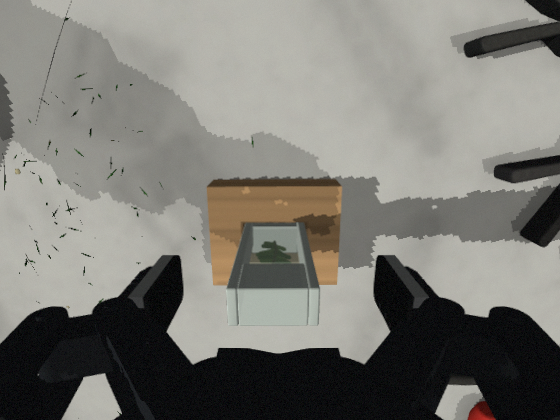

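View pics/s12.png

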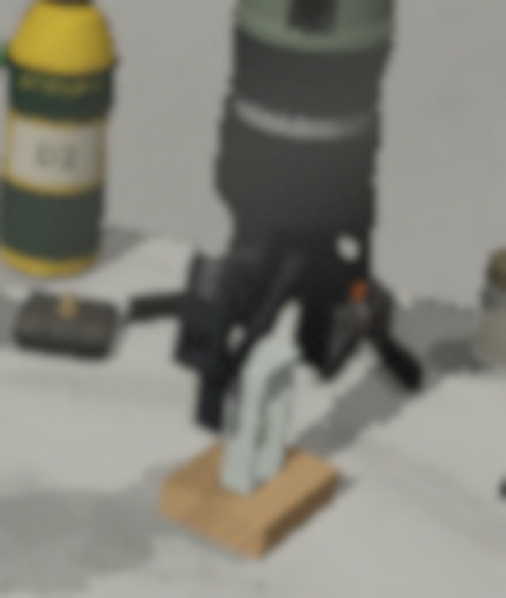

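step_arm(steps=[[-0.001, -0.0005, 0.002, 0, 0, 0, 0.07], [0, 0, 0, 0, 0, 0, 0.05], [0, 0, 0, 0, 0, 0, 0.042], [0, 0, 0, 0, 0, 0, 0.036], [0, 0, 0, 0, 0, 0, 0.03], [0, 0, 0, 0, 0, 0, 0.02], [0, 0, 0, 0, 0, 0, 0.02], [0, 0, 0, 0, 0, 0, 0.02]])

```text
t: 14.5
tcp_pos: [0.482, -0.3762, 0.2229]
tcp_rot: [[0.962, -0.273, 0.0], [-0.273, -0.962, -0.0], [0.0, 0.0, -1.0]]
wrist_force: [-0.3, 0.0, 2.4]
grip_width: 0.393
```

Run:
```python
from h import *
np.set_printoptions(precision=4,suppress=True)
s=state();print(s["t"],s["tcp_pos"],s["tcp_rot"],s["wrist_force"],s["grip_width"]*85.4)
im=camera("wrist");cv2.imwrite("pics/w13.png",im)
```

```text
14.5 [ 0.482  -0.3762  0.2229] [[ 0.9619 -0.2734  0.0003]
 [-0.2734 -0.9619 -0.0003]
 [ 0.0004  0.0002 -1.    ]] [-0.2847  0.0277  2.4445] 33.57775719113568
```

View pics/w13.png

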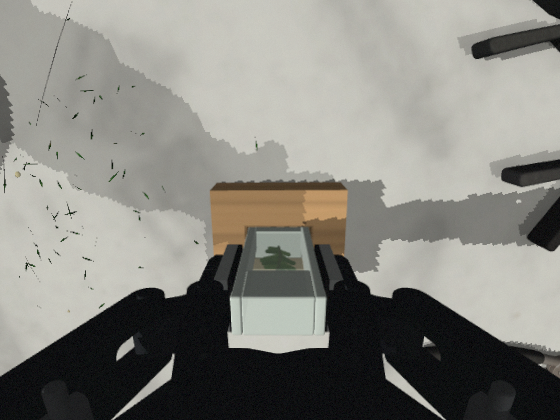

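Gripped at 33.6 mm on the narrow sides. Now I'll lift.

step_arm(steps=[[0, 0, -0.005, 0, 0, 0, 0.02], [0, 0, -0.015, 0, 0, 0, 0.02], [0, 0, -0.025, 0, 0, 0, 0.02], [0, 0, -0.03, 0, 0, 0, 0.02], [0, 0, -0.03, 0, 0, 0, 0.02], [0, 0, -0.03, 0, 0, 0, 0.02], [0, 0, -0.025, 0, 0, 0, 0.02], [0, 0, -0.017, 0, 0, -5.2, 0.02]])

```text
t: 15.22
tcp_pos: [0.482, -0.3762, 0.4028]
tcp_rot: [[0.983, -0.184, 0.002], [-0.184, -0.983, -0.002], [0.002, 0.002, -1.0]]
wrist_force: [0.3, 0.1, -0.4]
grip_width: 0.392
```

Run:
```python
from h import *
np.set_printoptions(precision=4,suppress=True)
im=camera("wrist");cv2.imwrite("pics/w14.png",im)
s=state();print(s["t"],s["tcp_pos"],s["tcp_rot"],s["wrist_force"],s["grip_width"]*85.4)
d=np.array([.5525,.163,.4])-s["tcp_pos"];print(s["tcp_rot"].T@d)
```

```text
15.2667 [ 0.4825 -0.3767  0.4056] [[ 0.984  -0.1782  0.0051]
 [-0.1782 -0.984  -0.005 ]
 [ 0.0059  0.004  -1.    ]] [ 1.2615 -1.7884  1.939 ] 33.09733582346081
[-0.0274 -0.5435  0.0033]
```

View pics/w14.png

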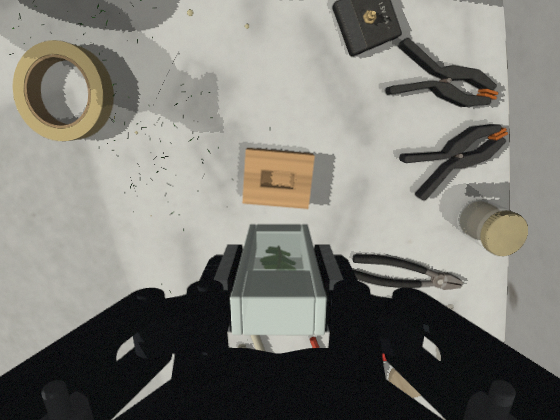

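Run:
```python
from h import *
np.set_printoptions(precision=3,suppress=True)
for q in [(350,228),(362,226),(340,224),(325,217)]: print(onz("scene",q,0))
```

```text
[ 0.676 -0.194  0.   ]
[ 0.705 -0.22   0.   ]
[ 0.685 -0.158  0.   ]
[ 0.705 -0.1    0.   ]
```

The bottle stands at x of about 0.66 or more, clear of the path. Next I'll carry the casting over.

step_arm(steps=[[0, -0.015, 0, 0, 0, 0, 0.02], [-0.002, -0.025, 0, 0, 0, 0, 0.02], [-0.002, -0.034, 0, 0, 0, 0, 0.02], [-0.002, -0.035, 0, 0, 0, 0, 0.02], [-0.002, -0.035, 0, 0, 0, 0, 0.02], [-0.002, -0.035, 0, 0, 0, 0, 0.02], [-0.002, -0.035, 0, 0, 0, 0, 0.02], [-0.002, -0.035, 0, 0, 0, 0, 0.02]])

```text
t: 15.93
tcp_pos: [0.5134, -0.1263, 0.3983]
tcp_rot: [[0.982, -0.186, -0.002], [-0.186, -0.982, 0.001], [-0.003, -0.001, -1.0]]
wrist_force: [1.1, 1.0, -0.0]
grip_width: 0.391
```

step_arm(steps=[[-0.002, -0.035, 0, 0, 0, 0, 0.02], [-0.002, -0.035, 0, 0, 0, 0, 0.02], [-0.002, -0.035, 0, 0, 0, 0, 0.02], [-0.002, -0.035, 0, 0, 0, 0, 0.02], [-0.002, -0.035, 0, 0, 0, 0, 0.02], [-0.002, -0.034, 0, 0, 0, 0, 0.02], [-0.002, -0.032, 0, 0, 0, 0, 0.02], [-0.002, -0.02, 0, 0, 0, 0, 0.02]])

```text
t: 16.6
tcp_pos: [0.5458, 0.134, 0.3982]
tcp_rot: [[0.983, -0.184, -0.002], [-0.184, -0.983, 0.001], [-0.003, -0.0, -1.0]]
wrist_force: [1.0, -0.9, -0.6]
grip_width: 0.389
```

step_arm(steps=[[0, -0.01, 0, 0, 0, 0, 0.02], [0, 0, 0, 0, 0, 0, 0.02], [0, 0, 0, 0, 0, 0, 0.02], [0, 0, 0, 0, 0, 0, 0.02]])

```text
t: 16.93
tcp_pos: [0.5484, 0.1395, 0.3992]
tcp_rot: [[0.982, -0.187, -0.001], [-0.187, -0.982, -0.001], [-0.001, 0.001, -1.0]]
wrist_force: [-0.3, -0.6, -0.3]
grip_width: 0.386
```

Run:
```python
from h import *
np.set_printoptions(precision=4,suppress=True)
s=state();print(s["t"],s["tcp_pos"],s["tcp_rot"],s["wrist_force"],s["grip_width"]*85.4)
d=np.array([.5525,.163,.27])-s["tcp_pos"];print(s["tcp_rot"].T@d)
im=camera("wrist");cv2.imwrite("pics/w15.png",im)
```

```text
16.9333 [0.5484 0.1395 0.3992] [[ 0.9824 -0.1866 -0.0011]
 [-0.1866 -0.9824 -0.0007]
 [-0.001   0.0009 -1.    ]] [-0.2512 -0.5966 -0.2557] 32.93750360001523
[-0.0002 -0.024   0.1291]
```

View pics/w15.png

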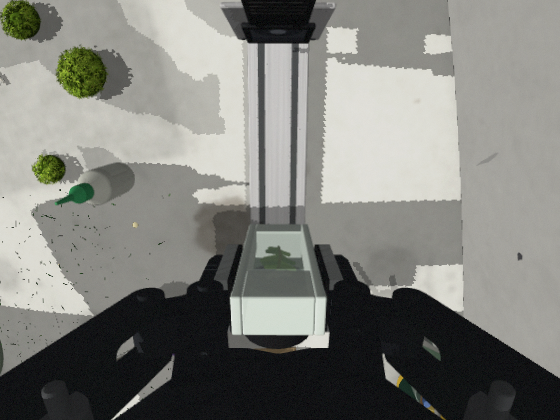

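The rail runs straight up the picture centre, from (248) to (308), in line with the casting at 279. I'll lower it into the light path.

step_arm(steps=[[0, -0.01, 0.01, 0, 0, 0, 0.02], [0, -0.009, 0.02, 0, 0, 0, 0.02], [0, 0, 0.025, 0, 0, 0, 0.02], [0, 0, 0.025, 0, 0, 0, 0.02], [0, 0, 0.022, 0, 0, 0, 0.02], [0, 0, 0.015, 0, 0, 0, 0.02], [0, 0, 0.008, 0, 0, 0, 0.02], [0, 0, 0.004, 0, 0, 0, 0.02]])

```text
t: 17.65
tcp_pos: [0.5517, 0.1587, 0.2689]
tcp_rot: [[0.983, -0.186, -0.003], [-0.186, -0.983, -0.0], [-0.002, 0.001, -1.0]]
wrist_force: [0.6, 0.3, -1.0]
grip_width: 0.391
```

step_arm(steps=[[0, 0, 0, 0, 0, 0, 0.02], [0, 0, 0, 0, 0, 0, 0.02], [0, 0, 0, 0, 0, 0, 0.02], [0, 0, 0, 0, 0, 0, 0.02]])

```text
t: 17.98
tcp_pos: [0.5527, 0.1592, 0.2718]
tcp_rot: [[0.983, -0.185, 0.002], [-0.185, -0.983, 0.0], [0.002, -0.001, -1.0]]
wrist_force: [-0.3, 0.4, -1.4]
grip_width: 0.391
```

Run:
```python
from h import *
import pickle
np.set_printoptions(precision=4,suppress=True)
s=state();print(s["t"],s["tcp_pos"],s["tcp_rot"],s["wrist_force"],s["grip_width"]*85.4)
d=np.array([.5525,.163,.27])-s["tcp_pos"];print(s["tcp_rot"].T@d)
for n in ["wrist","side","scene"]:
    p=camera_params(n); im=camera(n); cv2.imwrite(f"pics/{n}16.png",im); pickle.dump((p,s),open(f"pics/{n}16.p","wb"))
crop(im,150,110,290,220,5.6,"pics/s16.png")
b=cv2.imread("pics/side16.png"); crop(b,140,160,300,290,5,"pics/side16c.png")
```

```text
17.9833 [0.5527 0.1592 0.2718] [[ 0.9827 -0.1852  0.0021]
 [-0.1852 -0.9827  0.0004]
 [ 0.002  -0.0007 -1.    ]] [-0.3409  0.4357 -1.4202] 33.40578388636796
[-0.0009 -0.0037  0.0018]
```

View pics/wrist16.png

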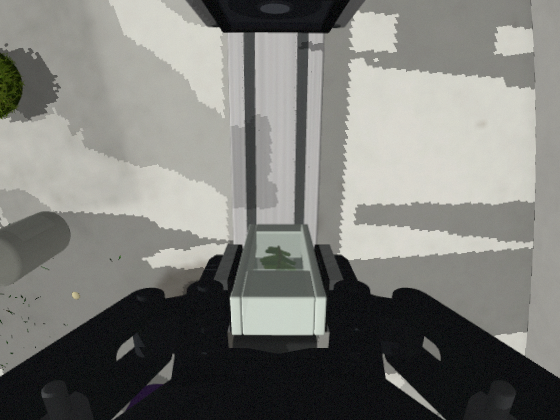

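View pics/s16.png

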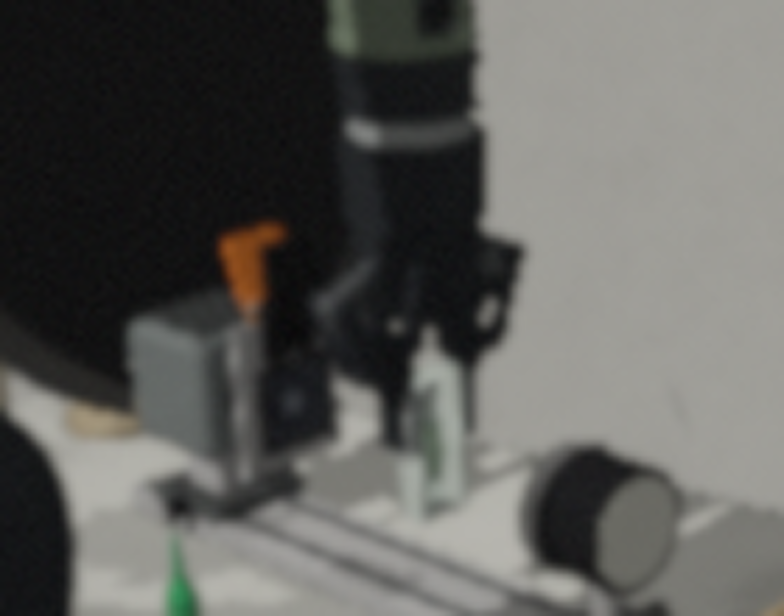

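View pics/side16c.png

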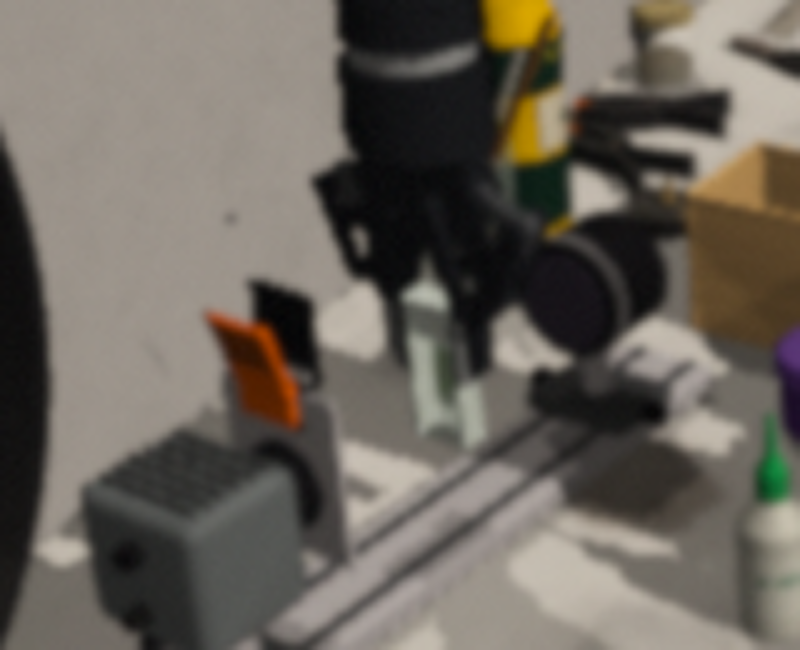

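Run:
```python
from h import *
import pickle
np.set_printoptions(precision=4,suppress=True)
p,s=pickle.load(open("pics/wrist16.p","rb"))
f=lambda q,z:s["tcp_rot"].T@(onz("wrist",q,z,p)-s["tcp_pos"])
a=cv2.imread("pics/wrist16.png")
crop(a,210,30,350,345,2,"pics/w16z.png")
for y in (60,120,180,220):
    g=cv2.cvtColor(a,cv2.COLOR_BGR2GRAY)[y].astype(int); print(y,[(x,g[x]) for x in range(222,332) if abs(g[x+1]-g[x-1])>25])
for y,l,r in [(60,230,325),(200,230,322)]:
    print(f((l,y),.018),f((r,y),.018))
print("cast top",f((231,298),.1395),f((327,298),.1395),f((231,334),.1395),f((327,334),.1395))
print("foot",f((246,226),.06))
c=s["tcp_pos"]+s["tcp_rot"]@[0,0,.1749];print("window",c)
for n in("scene","side"):
    print(n,proj(n,c),proj(n,[.572,.2693,.095]))
```

```text
60 [(242, np.int64(181)), (243, np.int64(141)), (244, np.int64(79)), (254, np.int64(93)), (255, np.int64(183)), (296, np.int64(148)), (297, np.int64(94)), (307, np.int64(72)), (308, np.int64(179)), (321, np.int64(174)), (322, np.int64(141))]
120 [(229, np.int64(170)), (243, np.int64(179)), (244, np.int64(136)), (245, np.int64(68)), (254, np.int64(67)), (255, np.int64(111)), (256, np.int64(151)), (268, np.int64(168)), (295, np.int64(154)), (296, np.int64(114)), (297, np.int64(73)), (305, np.int64(74)), (306, np.int64(132)), (307, np.int64(170)), (319, np.int64(175)), (320, np.int64(146))]
180 [(233, np.int64(160)), (245, np.int64(131)), (246, np.int64(80)), (254, np.int64(61)), (255, np.int64(85)), (256, np.int64(129)), (268, np.int64(170)), (294, np.int64(156)), (295, np.int64(104)), (296, np.int64(72)), (304, np.int64(89)), (305, np.int64(146)), (306, np.int64(179)), (317, np.int64(173)), (318, np.int64(139))]
220 [(226, np.int64(197)), (227, np.int64(171)), (245, np.int64(175)), (246, np.int64(136)), (247, np.int64(82)), (255, np.int64(75)), (256, np.int64(137)), (257, np.int64(181)), (293, np.int64(160)), (294, np.int64(112)), (295, np.int64(72)), (302, np.int64(74)), (303, np.int64(107)), (304, np.int64(156)), (316, np.int64(156)), (317, np.int64(119))]
[-0.0303 -0.1026  0.2538] [ 0.0305 -0.1026  0.2539]
[-0.0334 -0.01    0.2537] [ 0.0314 -0.01    0.2539]
cast top [-0.0161 -0.0062  0.1323] [ 0.0177 -0.0061  0.1323] [-0.0168  0.0089  0.1323] [0.0184 0.009  0.1323]
foot [-0.0183 -0.0053  0.2118]
window [0.5531 0.1593 0.0969]
scene (np.float64(226.30868244812757), np.float64(189.2706379862169)) (np.float64(201.35227747105057), np.float64(180.99886550697238))
side (np.float64(227.78650658480132), np.float64(234.53611053198946)) (np.float64(198.26411722440315), np.float64(255.238597504746))
```

View pics/w16z.png

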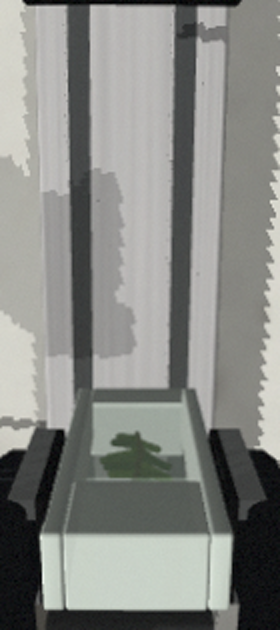

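step_arm(steps=[[-0.001, 0, 0.001, 0, 0, 0, 0.02], [0, 0, 0, 0, 0, 0, 0.02], [0, 0, 0, 0, 0, 0, 0.02], [0, 0, 0, 0, 0, 0, 0.02], [0, 0, 0, 0, 0, 0, 0.02], [0, 0, 0, 0, 0, 0, 0.02], [0, 0, 0, 0, 0, 0, 0.02], [0, 0, 0, 0, 0, 0, 0.02]])

```text
t: 18.8
tcp_pos: [0.5512, 0.1593, 0.2697]
tcp_rot: [[0.983, -0.185, -0.0], [-0.185, -0.983, 0.0], [-0.0, -0.0, -1.0]]
wrist_force: [-0.2, 0.5, -0.2]
grip_width: 0.393
```

Run:
```python
from h import *
np.set_printoptions(precision=4,suppress=True)
s=state();print(s["t"],s["qd"],s["wrist_force"],s["grip_width"]*85.4)
c=s["tcp_pos"]+s["tcp_rot"]@[0,0,.1749];d=c-[.5522,.1632,.095];x=np.array([.983,-.184,0]);y=np.array([.184,.983,0])
print("window rel light_mid",d@x,d@y,d[2],"yaw err",np.degrees(np.arccos(s["tcp_rot"][:,0]@x)))
im=camera("scene");crop(im,150,110,290,220,5.6,"pics/s17.png")
```

```text
18.8 [ 0.0003 -0.0838  0.0267 -0.0264  0.0004 -0.0569] [-0.1928  0.4501 -0.2388] 33.549377302351026
window rel light_mid -0.00025656203059660327 -0.004004901218540174 -0.00024753621510528734 yaw err nan<stdin>:5: RuntimeWarning: invalid value encountered in arccos
```

View pics/s17.png

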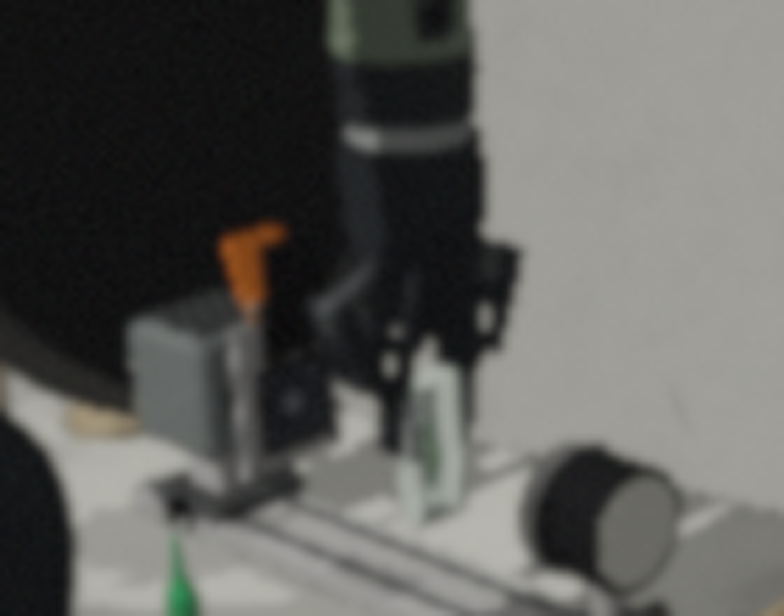

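The casting hangs upright and still between filter and ring, and the clip is undisturbed. I'm handing in.

```bash
python3 -c "
from plant import *
print(finish_job())"
```

```text
the job is handed in; nothing more can be done
None
```

I clipped the filter onto the lamp's upright plate. I then took the casting out of its stand by its frosted narrow sides, and it is held in the light path. The job was handed in at about 19 s, and no verdict was reported.

**Filter:** I squeezed the clip open, lifted it off the box and lowered it until it seated on the plate, with about 14 N of contact, then let go. Afterwards the wrist and side views showed the clip closed and upright. The lens showed through about the middle of the filter.

**Casting:** At the last check it was held at 33.5 mm between the fingers and the arm was practically still.
- **Window centre:** by my estimate of the light-path centre it was about 0.3 mm off sideways, 4 mm off towards the ring and 0.2 mm low.
- **Facing:** the jaws were square to the light path to within a fraction of a degree. My printed figure for this failed (not a number), so I read it from the pose instead.
- **Disagreement:** lining the casting up with the rail in the wrist picture suggested it sat about 2 mm to +x, so I corrected by 1 mm. That leaves about 1 mm between the two measures, well inside the 7 mm allowed.

The window figures come from the arm's pose and where the casting sat when I gripped it, not from a fresh measurement of the window. None of the moves or pictures showed anything touching the windows. I never brought the arm near the things standing by, but I did not measure them again at the end.

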